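# Open up the bench dust extraction

### The job

Get the dust extraction at this bench ready: slide the shutter plate on the inlet box one click on, so that it rests in its next stop and not in the last one. Then open the valve: crank its handwheel anticlockwise (seen from above) as far as it goes, until you feel the stop, and back it off a quarter turn so that it cannot jam. Let go of everything, and leave the loose things on the bench where they are.

Things in the scene. Friction and masses are not known exactly. Their poses are not given: they have to be found in the camera images.
- valve: Grey gate valve fixed on the bench, foot 124 mm wide, 287 mm tall in all, two yoke posts (34 mm off the axis) under a horizontal handwheel. Origin: centre of its underside, on the wheel axis; z up. Place and yaw vary. Its hard stop at fully open comes 1.5 to 2.5 anticlockwise turns from the start; where the handle then points differs every time and cannot be seen, only felt.
- handwheel: Aluminium handwheel, horizontal, 146 mm across (rim a 16 mm round bar, three spokes, 32 mm hub), 215 mm above the bench. Origin: on the vertical axis, mid-thickness of the rim; its x axis points to the crank handle and turns with the wheel. Anticlockwise from above opens. Runs at about 0.2 N m (3 N at the handle) and stays where it is left.
- crank_grip (a point): Black upright crank handle on the rim: cylinder 26 mm in diameter, 60 mm tall (foot 12 mm, top 72 mm above the wheel's origin), 65 mm from the wheel axis, spinning freely about its own vertical axis, so a gripper can hold it and go round without turning itself. The point is on the handle's axis, 27 mm below its top, 45 mm above the wheel's origin.
- indicator (a point): Brass position disc, 36 mm across with a 50 mm crossbar, on the stem between the yoke posts under the wheel: a coarse guide only. It rises 10 mm for each anticlockwise turn of the wheel (sinks when turned back), to roughly 150 mm above the bench when the valve is fully open. The point is its centre.
- inlet: Grey sheet-metal dust inlet box fixed on the bench, 170 mm (its x) by 240 mm (its y) and 67 mm tall, with a 70 mm round port in its top, covered by the shutter. Origin: centre of its underside, z up. The shutter slides along the box's y axis. Its place and yaw vary.
- shutter_tab (a point): Black upright tab in the middle of the steel shutter plate: 60 mm (box x) wide, 12 mm (box y) thick, its top 52 mm above the plate's underside (123 mm above the bench), the plate's top 78 mm above the bench. The point is the tab's middle, 101 mm above the bench. Clear on both sides along y.
- shutter (a joint): Position of the shutter plate along the box's +y axis (m), 0 = closed, where it starts. A spring detent holds it in three stops: 0, 0.045 (port half open, the next stop) and 0.090 (the last stop). It takes about 10 N to leave a stop, about 3 N in between; within about 3 mm of a stop the detent pulls the plate in.
- chair: Bystander: pale wooden model chair, 75 x 75 mm and 160 mm tall; origin under its centre.
- offcut: Bystander: wooden offcut, 130 x 70 x 35 mm; origin under its centre.
- sanding_block: Bystander: cork sanding block, 110 x 65 x 32 mm; origin under its centre.

How it is judged:
On the way, in this order (a step that is already met when the one before it is completed fails the run):
1. the shutter has clicked into its next stop (value of joint shutter between 0.0415 and 0.0485 m), for 0.2 s.
2. the handwheel has been cranked open to its stop (within about 12 degrees) (z of indicator in the frame of valve above 0.14967 m), for 0.1 s.
At the end, for the whole second after the job is handed in: The shutter rests in its middle stop (45 mm, within 3.5 mm) and the handwheel is at rest a quarter turn back from its open stop (between 56 and 124 degrees back, read on the position disc as 1.55 to 3.45 mm below its highest position); the robot has let go (all of step 1 and z of indicator in the frame of valve between 0.14655 and 0.14845 m and angular speed of handwheel below 0.25 rad/s); the robot touches nothing.
It fails at once if the model chair was moved by more than 30 mm (distance of chair from where it was at the start of the episode above 0.03 m).
It fails at once if the offcut was moved by more than 30 mm (distance of offcut from where it was at the start of the episode above 0.03 m).
It fails at once if the sanding block was moved by more than 30 mm (distance of sanding_block from where it was at the start of the episode above 0.03 m).
It also fails if it takes over 66 s, if anything falls off the work surface, if the arm or the gripper's body presses on something with over 40 N, if the wrist force passes 120 N, or if a joint passes its speed limit or range.

### The arm

A 6-joint arm with a two-finger parallel gripper is mounted at the origin on the work surface. World frame = base frame: x ahead of the robot, y to its left, z up, the work surface at z = 0. Lengths are in m, angles in rad, forces in N, time in s.
With the tool pointing down it reaches from about 0.25 to 0.85 m from the base axis. Payload 12.5 kg.
Tool frame: the origin (TCP) lies on the centre line of the jaws, within the pads' length; the fingertips stand bot.finger_overhang ahead of it and the grasp point (between the pads) lies 6 mm ahead of it (bot.finger_overhang is the distance from the TCP to the fingertips, in m); z points along the fingers, y is the direction in which the jaws open and shut (so a half turn about z gives the same grasp; the last joint's range is limited). The gripper opens to 93 mm and grips with 3 to 60 N. Pads are 15 mm wide; open, the fingers measure 128 mm over their backs; the gripper's body (75 mm by 188 mm) begins 65 mm behind the grasp point.
Start: joints at [-1.247, 0.351, 1.652, -0, 1.139, -0.085], TCP at [0.219, -0.505, 0.219] pointing down, gripper open.
Joint ranges: [-2.75, 2.75], [-0.79, 2.1], [0.01, 2.65], [-1.57, 4.71], [0.07, 3.14], [-2.87, 2.87]. Speed limits (rad/s): [2.22, 2.22, 2.79, 3.14, 3.14, 3.14].

### API

Orientations are given as a unit quaternion [w, x, y, z].
In Python, from cell import bot gives the robot as it stands.
- The arm moves only by the tool move_arm, never from a script. Its argument "plan" is one flat list of numbers, 5 for each row, row after row: the shift along the tool's x, y, z in m, then the turn about the tool's z in rad, then the opening in per cent of the stroke, from 0 (shut) to 100 (fully open). A call has exactly 8 rows; each row is the pose to reach, as a shift and turn from the pose commanded when the call began, along the tool's axes at that moment; what a row does not reach only later rows make up. A row lasts 1/8 s, in which the tool goes at most 62.5 mm and 10.7 degrees, less where a joint would pass 70% of its speed; a pose out of reach is approached as far as the arm can. A call with a gripper value outside its range is refused whole. The fingers move at their own pace and stop on an object; "newtons" is the grip in N (left out, the last holds). Time passes only in rows, so rows that repeat a pose let the fingers close, or fill a call up. It gives the time, the measured TCP pose, the force and the opening at its end, in the units of the state.
- bot.read_state(): the state, without advancing time (a new reading comes with each control period).
- bot.read_camera(name): name is "side" or "top"; returns the picture (400x640x3 uint8, red, green, blue); there is no depth.
- bot.camera_info(name): a dict with "mtx" (3x3 intrinsics, pixels), "camera_from_world" (4x4, takes a point from world to camera coordinates). Camera axes: x right, y down, z forward; pixel columns grow to the right and rows downward; lengths in m; the calibration is good to about 2 mm. A picture is of the moment at which its call begins. camera_info takes no time and is no camera call.
- bot.finish_job(): hands the job in, once; it reports no verdict.
The state is a dict: "time": time; "qpos": joint angles; "joint_velocities": joint speeds; "joint_efforts": joint torques, N m; "tcp_pos": TCP position; "tool_rot": TCP orientation; "force": force on the tool from outside, world axes, zero at the start; "torque": the same for the moment, N m; "gripper_width": finger opening in m.
Only numpy, scipy, OpenCV 4.12 (cv2) and the standard library are available. Lean on these libraries where they do the work, as an engineer would, in place of code of your own. Each camera call takes 0.05 s, during which the arm holds its last target.

## Working session

There is one attempt and no reset: what is moved stays moved. The work goes in short steps, Python scripts to look and compute and a tool call to move; the robot and the scene stay as the last step left them, time stands still between calls to the robot, and variables do not carry over. Pictures are saved under pics/ and viewed, and the job is handed in when it is done.

Besides the shell and the picture viewer there is one more tool, called after "Call:" as a command line: name --argument value ..., lists and objects as JSON in quotes. move_arm: Moves the arm, as the interface text tells. Its arguments: {"type":"object","properties":{"plan":{"type":"array","items":{"type":"number"}},"newtons":{"type":"number"}},"required":["plan"]}

```bash
ls; mkdir -p pics; python3 - <<'E'
from cell import bot
import cv2
s=bot.read_state();print(s)
print(bot.finger_overhang)
for n in("side","top"):
    i=bot.read_camera(n);cv2.imwrite(f"pics/{n}0.png",i[:,:,::-1]);print(bot.camera_info(n))
E
```

```text
pics
{'time': 0.0, 'qpos': array([-1.24658420e+00,  3.51212782e-01,  1.65241176e+00,  3.88202020e-05,
        1.13905781e+00, -8.45895920e-02]), 'joint_velocities': array([-0.00193312, -0.00137962,  0.00030149,  0.00110847,  0.00017422,
       -0.00014642]), 'joint_efforts': array([-1.22686670e-04, -4.97335553e+01, -2.85259616e+01,  6.98350905e-02,
        2.57261249e-02, -1.02204199e-04]), 'tcp_pos': array([ 0.21856406, -0.50435235,  0.21801895]), 'tool_rot': array([-5.43050442e-04,  9.79184279e-01,  2.02972537e-01, -4.76248293e-05]), 'force': array([ 0.09491118, -0.07374606, -0.24553039]), 'torque': array([ 0.03995962,  0.01333373, -0.00700369]), 'gripper_width': 0.09262364449912039}
0.025
{'mtx': array([[450.87739803,   0.        , 324.36378552],
       [  0.        , 450.87739803, 203.39058477],
       [  0.        ,   0.        ,   1.        ]]), 'camera_from_world': array([[-9.77306733e-01, -2.11826137e-01,  1.11235634e-03,
         5.87843960e-01],
       [-1.60084540e-01,  7.35126114e-01, -6.58758329e-01,
         2.06519848e-01],
       [ 1.38724510e-01, -6.43987021e-01, -7.52353791e-01,
         1.73160592e+00],
       [ 0.00000000e+00,  0.00000000e+00,  0.00000000e+00,
         1.00000000e+00]])}
{'mtx': array([[376.82684877,   0.        , 318.54743044],
       [  0.        , 376.82684877, 202.12149592],
       [  0.        ,   0.        ,   1.        ]]), 'camera_from_world': array([[-0.0127144 , -0.99979091, -0.01601482,  0.01041401],
       [-0.98601407,  0.01519769, -0.16596773,  0.64151837],
       [ 0.16617642,  0.01368066, -0.98600113,  1.21428458],
       [ 0.        ,  0.        ,  0.        ,  1.        ]])}
```

View pics/side0.png

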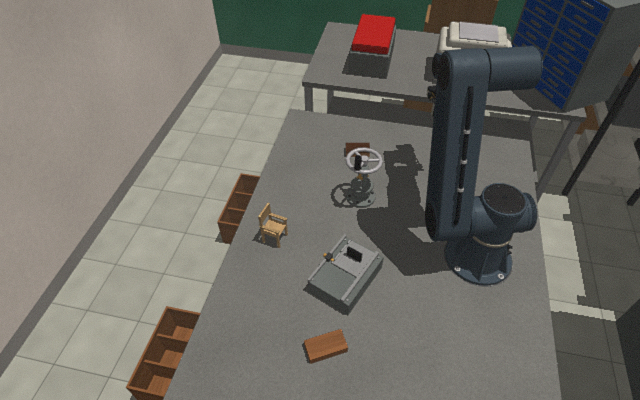

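View pics/top0.png

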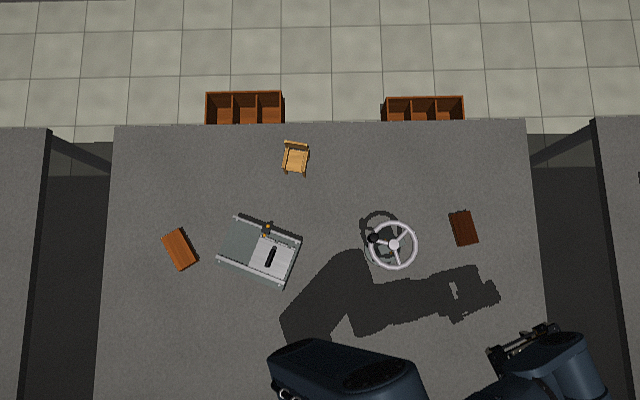

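```bash
python3 - <<'E'
import cv2
t=cv2.imread("pics/top0.png");s=cv2.imread("pics/side0.png")
cv2.imwrite("pics/t1.png",cv2.resize(t[195:305,205:345],None,fx=5,fy=5,interpolation=2))
cv2.imwrite("pics/t2.png",cv2.resize(t[195:295,350:430],None,fx=6,fy=6,interpolation=2)[:600])
cv2.imwrite("pics/s1.png",cv2.resize(s[135:315,295:395],None,fx=3.3,fy=3.3,interpolation=2)[:600])
E
```

```text
(no output)
```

View pics/t1.png

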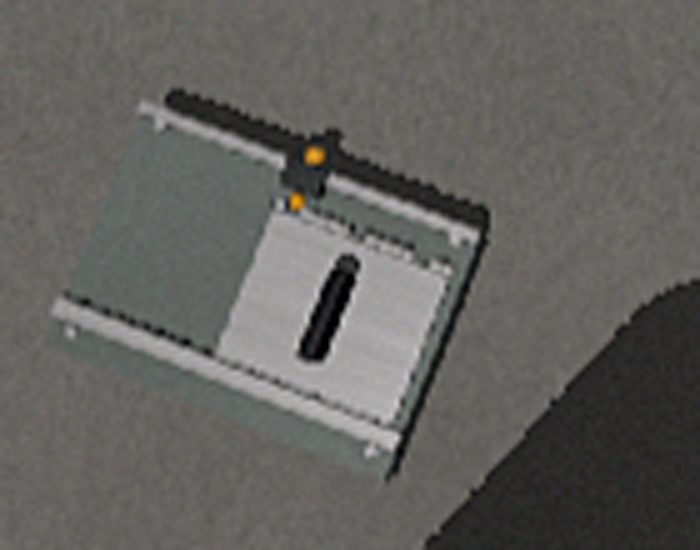

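View pics/t2.png

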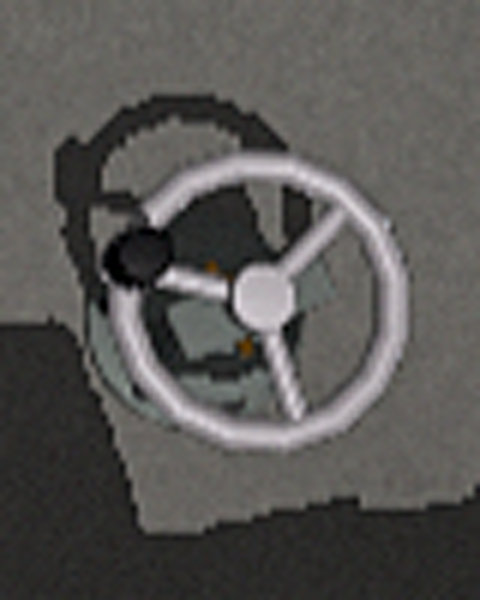

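View pics/s1.png

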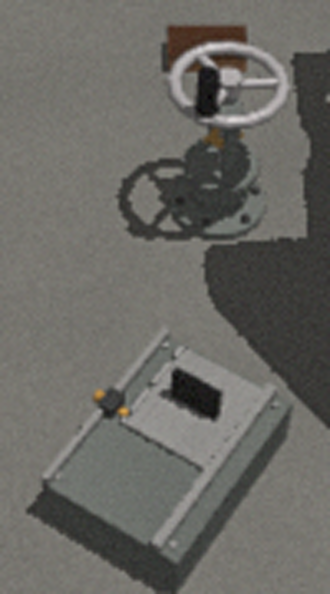

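```bash
cat > h.py <<'E'
import numpy as np
from cell import bot
def ray(n,u,v,z):
    c=bot.camera_info(n);K=c["mtx"];T=c["camera_from_world"];R=T[:3,:3];o=-R.T@T[:3,3]
    d=R.T@np.linalg.solve(K,[u,v,1.]);return o+d*(z-o[2])/d[2]
def proj(n,p):
    c=bot.camera_info(n);q=c["camera_from_world"]@np.r_[p,1];q=c["mtx"]@q[:3];return q[:2]/q[2]
def t1(x,y,z):return ray("top",205+(x+.5)/5-.5,195+(y+.5)/5-.5,z)
def t2(x,y,z):return ray("top",350+(x+.5)/6-.5,195+(y+.5)/6-.5,z)
def s1(x,y,z):return ray("side",295+(x+.5)/3.3-.5,135+(y+.5)/3.3-.5,z)
E
python3 - <<'E'
from h import *
a=t1(347,262,.123);b=t1(313,352,.123);print("tab top",a,b,(a+b)/2,np.linalg.norm(a-b),np.degrees(np.arctan2(*(a-b)[1::-1])))
# rail lines
for p,q in(((145,108),(475,235)),((60,308),(395,440))):
    a=t1(*p,.082);b=t1(*q,.082);print(a,b,np.linalg.norm(a-b),np.degrees(np.arctan2(*(a-b)[1::-1])))
print("side tab", s1(173,373,.123),s1(219,398,.123))
print("hub",t2(264,297,.22)); 
l=t2(108,305,.215);r=t2(410,300,.215);u=t2(265,152,.215);d=t2(262,449,.215);print("wheel",(l+r)/2,(u+d)/2,np.linalg.norm(l-r),np.linalg.norm(u-d))
print("grip top",t2(145,250,.287))
print("side wheel", (s1(168,84,.215)+s1(289,84,.215))/2,(s1(228,41,.215)+s1(228,128,.215))/2,"griptop",s1(208,70,.287))
E
```

```text
tab top [0.49000472 0.14131047 0.123     ] [0.43483863 0.16203371 0.123     ] [0.46242168 0.15167209 0.123     ] 0.058930048524543435 -20.58878239496427
[0.59430112 0.28023824 0.082     ] [0.508304   0.06393327 0.082     ] 0.2327731641028289 68.3185433224086
[0.46505771 0.33203504 0.082     ] [0.37910743 0.11540987 0.082     ] 0.2330534584092566 68.3583266498919
side tab [0.48609743 0.15025224 0.123     ] [0.43225342 0.17196287 0.123     ]
hub [ 0.48881406 -0.2135628   0.22      ]
wheel [ 0.48649914 -0.21191023  0.215     ] [ 0.48818317 -0.21420271  0.215     ] 0.14395144361763845 0.1413708404240646
grip top [ 0.50691814 -0.14912942  0.287     ]
side wheel [ 0.48878577 -0.21365694  0.215     ] [ 0.48956622 -0.21475535  0.215     ] griptop [ 0.50791696 -0.15487829  0.287     ]
```

```bash
cat > ov.py <<'E'
from h import *
import cv2,sys
def overlay(imgs,c,out,ang=68.3,wc=None,wa=None,crop={"top":(205,200,60,60),"side":(320,225,60,60)}):
    yv=np.array([np.cos(np.radians(ang)),np.sin(np.radians(ang))]);xv=np.array([yv[1],-yv[0]])
    pan=[]
    for n in("top","side"):
        x0,y0,w,h=crop[n];f=6
        im=cv2.resize(imgs[n][y0:y0+h,x0:x0+w],None,fx=f,fy=f,interpolation=cv2.INTER_CUBIC)
        P=lambda p:tuple(int(round(a)) for a in ((proj(n,p)-[x0,y0]+.5)*f-.5))
        for z,col in((.123,(0,255,0)),(.078,(0,0,255))):
            pts=[P(np.r_[c+sx*.03*xv+sy*.006*yv,z]) for sx,sy in((1,1),(1,-1),(-1,-1),(-1,1))]
            cv2.polylines(im,[np.array(pts)],True,col,1)
        pan.append(im)
    cv2.imwrite(out,np.hstack(pan))
E
python3 - <<'E'
from ov import *
for n in("top","side"):
    T=bot.camera_info(n)["camera_from_world"];print(-T[:3,:3].T@T[:3,3])
im={n:cv2.imread(f"pics/{n}0.png") for n in("top","side")}
overlay(im,np.array([.464,.155]),"pics/ov1.png",crop={"top":(230,225,60,60),"side":(320,220,60,60)})
E
```

```text
[ 0.43089309 -0.01594998  1.3039241 ]
[0.36734831 1.08783432 1.43817305]
```

View pics/ov1.png

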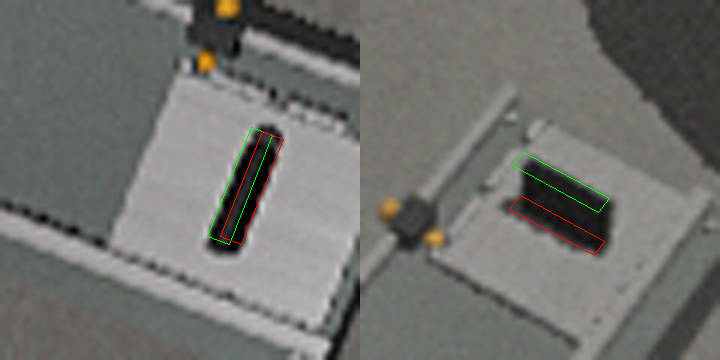

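```bash
cat > pl.py <<'E'
from h import *
from scipy.spatial.transform import Rotation as R
def rot(s): q=s["tool_rot"];return R.from_quat([q[1],q[2],q[3],q[0]])
def st():
    s=bot.read_state();x=rot(s).as_matrix()[:,0]
    print("t %.2f tcp %s xyaw %.2f F %s T %s w %.4f"%(s["time"],s["tcp_pos"].round(4),np.degrees(np.arctan2(x[1],x[0])),s["force"].round(1),s["torque"].round(2),s["gripper_width"]),"q",s["qpos"].round(2));return s
def shift(p,yaw=None,base=None,byaw=None):
    s=bot.read_state();M=rot(s).as_matrix();b=s["tcp_pos"] if base is None else np.array(base)
    y0=np.arctan2(M[1,0],M[0,0]) if byaw is None else np.radians(byaw)
    M=np.array([[np.cos(y0),np.sin(y0),0],[np.sin(y0),-np.cos(y0),0],[0,0,-1]])
    d=M.T@(np.array(p)-b);t=0 if yaw is None else -((np.radians(yaw)-y0+np.pi)%(2*np.pi)-np.pi)
    return d.round(4),round(float(t),4)
E
python3 - <<'E'
from pl import *
st()
for p in([.2186,-.5044,.36],[.30,-.35,.36],[.33,-.2,.36],[.40,0,.36],[.46,.154,.36],[.46,.154,.16]): print(p,shift(p,-21.7))
E
```

```text
t 0.10 tcp [ 0.2186 -0.5044  0.2181] xyaw 23.42 F [ 0.  -0.1 -0.5] T [-0.02  0.01 -0.02] w 0.0932 q [-1.25  0.35  1.65  0.    1.14 -0.08]
[0.2186, -0.5044, 0.36] (array([ 0.    ,  0.    , -0.1419]), 0.7875)
[0.3, -0.35, 0.36] (array([ 0.1361, -0.1093, -0.1419]), 0.7875)
[0.33, -0.2, 0.36] (array([ 0.2233, -0.235 , -0.1419]), 0.7875)
[0.4, 0, 0.36] (array([ 0.367 , -0.3907, -0.1419]), 0.7875)
[0.46, 0.154, 0.36] (array([ 0.4833, -0.5082, -0.1419]), 0.7875)
[0.46, 0.154, 0.16] (array([ 0.4833, -0.5082,  0.0581]), 0.7875)
```

Call:
move_arm --plan '[0,0,-0.06,0.1,100,0,0,-0.12,0.2,100,0.02,-0.02,-0.142,0.3,100,0.06,-0.055,-0.142,0.4,100,0.1,-0.09,-0.142,0.5,100,0.14,-0.13,-0.142,0.6,100,0.18,-0.175,-0.142,0.7,100,0.22,-0.22,-0.142,0.787,100]'

```text
time: 1.1
tcp_pos: [0.3332, -0.2135, 0.3604]
tool_rot: [-0.0, 0.982, -0.19, -0.0]
force: [0.7, -1.1, -0.3]
gripper_width: 0.0926
```

```bash
python3 - <<'E'
from pl import *
st()
for p in([.46,.154,.36],[.46,.154,.16]): print(p,shift(p,-21.7))
E
```

```text
t 1.10 tcp [ 0.3332 -0.2135  0.3604] xyaw -21.87 F [ 0.7 -1.1 -0.3] T [ 0.02 -0.05 -0.01] w 0.0926 q [-0.69 -0.07  1.79  0.    1.42  1.26]
[0.46, 0.154, 0.36] (array([-0.0192, -0.3883,  0.0004]), -0.003)
[0.46, 0.154, 0.16] (array([-0.0192, -0.3883,  0.2004]), -0.003)
```

Call:
move_arm --plan '[-0.003,-0.055,0,0,100,-0.006,-0.11,0,0,100,-0.009,-0.165,0,0,100,-0.012,-0.22,0,0,100,-0.015,-0.275,0,0,100,-0.017,-0.33,0.02,-0.003,100,-0.019,-0.37,0.06,-0.003,100,-0.019,-0.388,0.11,-0.003,100]'

```text
time: 2.1
tcp_pos: [0.4591, 0.1542, 0.2495]
tool_rot: [-0.0, 0.983, -0.186, 0.001]
force: [0.8, -1.5, -0.4]
gripper_width: 0.0932
```

```bash
python3 - <<'E'
from pl import *
st()
for p in([.46,.154,.16],[.46,.154,.112]): print(p,shift(p,-21.7))
E
```

```text
t 2.10 tcp [0.4591 0.1542 0.2495] xyaw -21.39 F [ 0.8 -1.5 -0.4] T [ 0.1  -0.02  0.  ] w 0.0932 q [0.23 0.2  1.78 0.   1.17 2.17]
[0.46, 0.154, 0.16] (array([ 0.0009, -0.0001,  0.0895]), 0.0055)
[0.46, 0.154, 0.112] (array([ 9.000e-04, -1.000e-04,  1.375e-01]), 0.0055)
```

Call:
move_arm --plan '[0.001,0,0.04,0.005,100,0.001,0,0.08,0.005,100,0.001,0,0.115,0.005,100,0.001,0,0.137,0.005,100,0.001,0,0.137,0.005,40,0.001,0,0.137,0.005,25,0.001,0,0.137,0.005,25,0.001,0,0.137,0.005,25]' --newtons 5

```text
time: 3.1
tcp_pos: [0.4599, 0.152, 0.1142]
tool_rot: [-0.0, 0.982, -0.189, 0.001]
force: [-0.0, 0.0, -0.7]
gripper_width: 0.0576
```

```bash
python3 - <<'E'
from ov import *
from pl import st
st()
im={n:bot.read_camera(n)[:,:,::-1].copy() for n in("top","side")}
overlay(im,np.array([.460,.154]),"pics/ov2.png",crop={"top":(230,225,60,60),"side":(320,220,60,60)})
E
```

```text
t 3.10 tcp [0.4599 0.152  0.1142] xyaw -21.78 F [-0.   0.  -0.7] T [0.09 0.01 0.02] w 0.0576 q [ 0.22  0.38  1.91 -0.    0.85  2.17]
```

View pics/ov2.png

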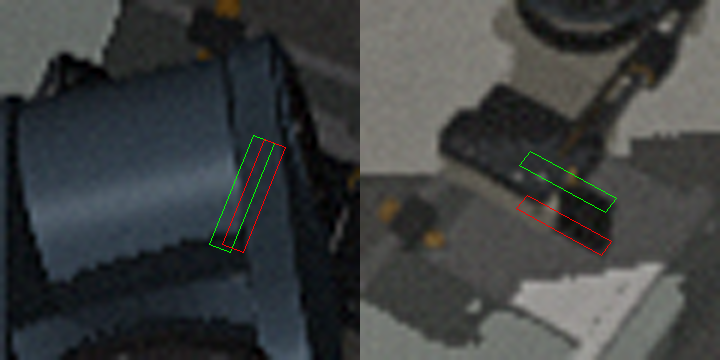

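Call:
move_arm --plan '[0,0,0,0,10,0,0,0,0,8,0,0,0,0,8,0,0,0,0,8,0,0,0,0,8,0,0,0,0,8,0,0,0,0,8,0,0,0,0,8]' --newtons 5

```text
time: 4.2
tcp_pos: [0.4597, 0.1522, 0.1135]
tool_rot: [-0.0, 0.982, -0.189, 0.0]
force: [1.3, 5.5, -2.2]
gripper_width: 0.0118
```

```bash
python3 - <<'E'
from pl import *
s=st()
a=np.radians(68.3);p=s["tcp_pos"]+.045*np.array([np.cos(a),np.sin(a),0]);print(p,shift(p))
E
```

```text
t 4.20 tcp [0.4597 0.1522 0.1135] xyaw -21.80 F [ 1.3  5.5 -2.2] T [ 1.04 -0.19 -0.04] w 0.0118 q [0.22 0.38 1.91 0.   0.85 2.17]
[0.47638116 0.19406004 0.11354893] (array([-0.0001, -0.045 ,  0.    ]), 0.0)
```

Call:
move_arm --plan '[0,0,0,0,8,0,-0.006,0,0,8,0,-0.014,0,0,8,0,-0.022,0,0,8,0,-0.03,0,0,8,0,-0.038,0,0,8,0,-0.0455,0,0,8,0,-0.0455,0,0,8]' --newtons 30

```text
time: 5.2
tcp_pos: [0.4774, 0.1959, 0.1136]
tool_rot: [-0.002, 0.982, -0.189, 0.001]
force: [4.0, 13.9, -6.5]
gripper_width: 0.0113
```

```bash
python3 - <<'E'
from pl import *
s=st()
a=np.radians(68.3);print((s["tcp_pos"][:2]-[.4597,.1522])@[np.cos(a),np.sin(a)])
E
```

```text
t 5.20 tcp [0.4774 0.1959 0.1136] xyaw -21.81 F [ 4.  13.9 -6.5] T [ 2.61 -0.68 -0.03] w 0.0113 q [0.3  0.43 1.84 0.   0.88 2.25]
0.047102625645847336
```

Call:
move_arm --plan '[0,0.001,0,0,8,0,0.002,0,0,8,0,0.002,0,0,8,0,0.002,0,0,8,0,0.002,0,0,8,0,0.002,0,0,8,0,0.002,0,0,8,0,0.002,0,0,8]' --newtons 5

```text
time: 6.2
tcp_pos: [0.4763, 0.193, 0.1136]
tool_rot: [-0.001, 0.982, -0.189, 0.001]
force: [3.3, 4.3, -1.6]
gripper_width: 0.0113
```

```bash
python3 - <<'E'
from pl import *
s=st()
a=np.radians(68.3);print((s["tcp_pos"][:2]-[.4597,.1522])@[np.cos(a),np.sin(a)])
E
```

```text
t 6.20 tcp [0.4763 0.193  0.1136] xyaw -21.79 F [ 3.3  4.3 -1.6] T [ 0.98 -0.41 -0.03] w 0.0113 q [0.29 0.42 1.84 0.   0.88 2.24]
0.0440396035960116
```

Call:
move_arm --plan '[0,0,0,0,40,0,0,0,0,60,0,0,0,0,60,0,0,0,0,60,0,0,-0.03,0,60,0,0,-0.09,0,60,0,0.05,-0.15,0,60,0,0.11,-0.2,0,60]'

```text
time: 7.2
tcp_pos: [0.4431, 0.111, 0.2948]
tool_rot: [-0.0, 0.982, -0.188, 0.001]
force: [1.2, -0.2, 1.2]
gripper_width: 0.056
```

Call:
move_arm --plan '[0,0.06,-0.03,0,60,0,0.12,-0.05,0,60,0,0.18,-0.05,0,60,0,0.2,-0.05,0,60,0,0.2,-0.05,0,60,0,0.2,-0.05,0,60,0,0.2,-0.05,0,60,0,0.2,-0.05,0,60]'

```text
time: 8.2
tcp_pos: [0.3695, -0.0734, 0.3429]
tool_rot: [-0.0, 0.982, -0.188, -0.0]
force: [-0.2, 0.2, -0.3]
gripper_width: 0.0557
```

```bash
python3 - <<'E'
from ov import *
from pl import st
st()
im={n:bot.read_camera(n)[:,:,::-1].copy() for n in("top","side")}
for n in im: cv2.imwrite(f"pics/{n}3.png",im[n])
a=np.radians(68.3)
overlay(im,np.array([.459,.154])+.045*np.array([np.cos(a),np.sin(a)]),"pics/ov3.png",crop={"top":(230,225,60,60),"side":(320,220,60,60)})
E
```

```text
t 8.20 tcp [ 0.3695 -0.0734  0.3429] xyaw -21.71 F [-0.2  0.2 -0.3] T [0.06 0.03 0.03] w 0.0557 q [-0.32 -0.1   1.86  0.    1.38  1.63]
```

View pics/ov3.png

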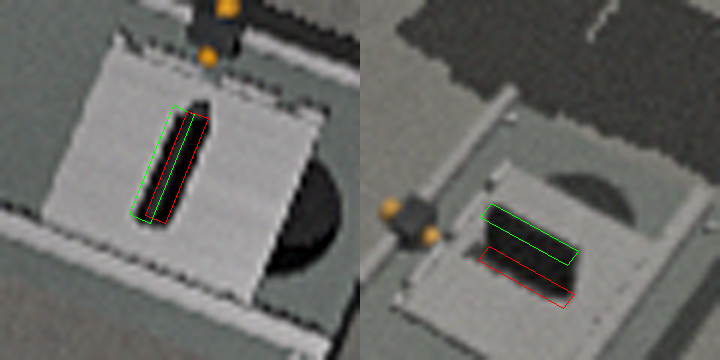

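View pics/top3.png

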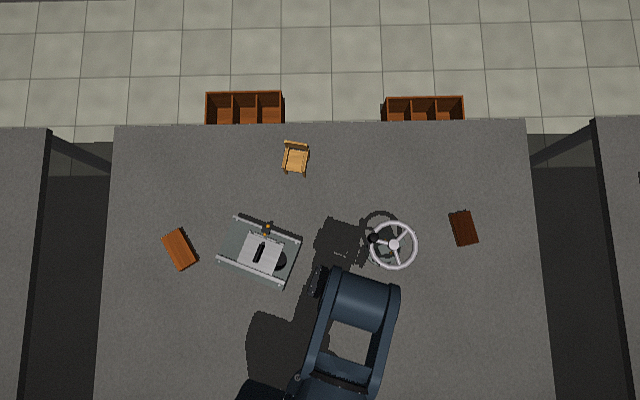

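```bash
python3 - <<'E'
from h import *
import cv2
a=np.radians(68.3);d=np.array([np.cos(a),np.sin(a)])
for n,(x0,y0,w,h),(X0,Y0,W,H) in(("top",(262,243,19,28),(250,239,19,28)),("side",(342,242,26,24),(335,250,26,24))):
    r=[]
    for k,(x,y,ww,hh) in((0,(x0,y0,w,h)),(3,(X0,Y0,W,H))):
        g=cv2.imread(f"pics/{n}{k}.png",0)[y:y+hh,x:x+ww].astype(float)
        m=np.clip(90-g,0,60);yy,xx=np.mgrid[y:y+hh,x:x+ww]
        c=np.array([(m*xx).sum(),(m*yy).sum()])/m.sum();r.append(ray(n,*c,.101)[:2]);print(n,k,c,m.sum(),r[-1])
    print((r[1]-r[0])@d,r[1]-r[0])
E
```

```text
top 0 [270.36450501 256.55764411] 6384.0 [0.46116311 0.15556742]
top 3 [258.71208074 252.17957851] 6738.0 [0.47541137 0.19275557]
0.039820974020687405 [0.01424826 0.03718816]
side 0 [353.51568068 254.10370634] 8418.0 [0.46043864 0.15742043]
side 3 [348.57537903 260.70691864] 9366.0 [0.47274051 0.18910253]
0.03398545043509275 [0.01230187 0.0316821 ]
```

```bash
python3 - <<'E'
from h import *
import cv2
a=np.radians(68.3);d=np.array([np.cos(a),np.sin(a)])
for n,P in(("top",((262,243,19,28),(250,239,19,28))),("side",((342,242,26,24),(335,250,26,24)))):
    r=[]
    for k,(x,y,w,h) in zip((0,3),P):
        g=cv2.imread(f"pics/{n}{k}.png",0);m=((g<60)*255).astype(np.uint8);z=np.zeros_like(m);z[y-5:y+h+5,x-5:x+w+5]=m[y-5:y+h+5,x-5:x+w+5]
        nn,l,s,c=cv2.connectedComponentsWithStats(z)
        for i in range(1,nn):
            if s[i,4]>30: print(n,k,s[i],c[i])
        t=l[int(y+h/2),int(x+w/2)] ; r.append(ray(n,*c[t],.101)[:2])
    print((r[1]-r[0])@d,r)
E
```

```text
top 0 [265 246  12  21 110] [270.39090909 256.3       ]
top 3 [253 242  12  21 118] [258.65254237 252.11016949]
0.03985468036511394 [array([0.4619701 , 0.15549052]), array([0.47563252, 0.19294808])]
side 0 [346 247  16  15 141] [353.54609929 254.04255319]
side 3 [353 249  12   8  38] [358.89473684 251.76315789]
side 3 [340 254  16  16 142] [347.71830986 261.78873239]
0.03986066758059076 [array([0.46037715, 0.15713525]), array([0.47489391, 0.19425928])]
```

```bash
python3 - <<'E'
from pl import *
st()
for p in([.4763,.193,.1136],): print(p,shift(p,-21.7))
E
```

```text
t 8.30 tcp [ 0.3694 -0.0736  0.3429] xyaw -21.74 F [-0.1  0.5 -0.6] T [0.1  0.06 0.  ] w 0.0561 q [-0.32 -0.1   1.86  0.    1.38  1.63]
[0.4763, 0.193, 0.1136] (array([ 0.0005, -0.2873,  0.2293]), -0.0006)
```

Call:
move_arm --plan '[0,-0.055,0,0,60,0,-0.11,0,0,60,0,-0.165,0,0,60,0,-0.22,0.02,0,60,0,-0.27,0.05,0,60,0,-0.287,0.1,0,60,0,-0.287,0.15,0,60,0,-0.287,0.19,0,60]'

```text
time: 9.3
tcp_pos: [0.4752, 0.1928, 0.1509]
tool_rot: [0.0, 0.982, -0.189, -0.001]
force: [0.8, 1.2, 1.0]
gripper_width: 0.0563
```

Call:
move_arm --plan '[0,0,0.03,0,60,0,0,0.039,0,40,0,0,0.039,0,8,0,0,0.039,0,8,0,0,0.039,0,8,0,0,0.039,0,8,0,0,0.039,0,8,0,0,0.039,0,8]' --newtons 5

```text
time: 10.3
tcp_pos: [0.4762, 0.1927, 0.1146]
tool_rot: [-0.0, 0.982, -0.189, 0.001]
force: [-1.0, 1.8, 6.8]
gripper_width: 0.0121
```

```bash
python3 - <<'E'
from pl import *
s=st()
a=np.radians(68.3);print((s["tcp_pos"][:2]-[.4752,.1936])@[np.cos(a),np.sin(a)])
E
```

```text
t 10.30 tcp [0.4762 0.1927 0.1146] xyaw -21.78 F [-1.   1.8  6.8] T [ 0.34  0.18 -0.  ] w 0.0121 q [0.29 0.42 1.84 0.   0.88 2.24]
-0.0004116511331685749
```

Call:
move_arm --plan '[0,-0.001,0,0,8,0,-0.002,0,0,8,0,-0.004,0,0,8,0,-0.0055,0,0,8,0,-0.0055,0,0,8,0,-0.0055,0,0,8,0,-0.0055,0,0,8,0,-0.0055,0,0,8]' --newtons 15

```text
time: 11.3
tcp_pos: [0.4783, 0.1977, 0.1146]
tool_rot: [-0.0, 0.982, -0.189, 0.001]
force: [-0.6, 0.3, 6.4]
gripper_width: 0.0121
```

```bash
python3 - <<'E'
from pl import *
s=st()
a=np.radians(68.3);print((s["tcp_pos"][:2]-[.4752,.1936])@[np.cos(a),np.sin(a)])
E
```

```text
t 11.30 tcp [0.4783 0.1977 0.1146] xyaw -21.79 F [-0.6  0.3  6.4] T [ 0.17  0.16 -0.02] w 0.0121 q [0.3  0.43 1.83 0.   0.88 2.25]
0.00498354933591575
```

Call:
move_arm --plan '[0,0,0,0,40,0,0,0,0,60,0,0,0,0,60,0,0,0,0,60,0,0,-0.03,0,60,0,0,-0.09,0,60,0,0.05,-0.15,0,60,0,0.11,-0.21,0,60]'

```text
time: 12.3
tcp_pos: [0.4463, 0.1193, 0.2984]
tool_rot: [-0.0, 0.982, -0.188, 0.0]
force: [1.7, -0.8, 0.5]
gripper_width: 0.056
```

Call:
move_arm --plan '[0,0.06,-0.04,0,60,0,0.12,-0.05,0,60,0,0.18,-0.05,0,60,0,0.2,-0.05,0,60,0,0.2,-0.05,0,60,0,0.2,-0.05,0,60,0,0.2,-0.05,0,60,0,0.2,-0.05,0,60]'

```text
time: 13.3
tcp_pos: [0.3728, -0.0652, 0.3467]
tool_rot: [-0.0, 0.982, -0.188, -0.0]
force: [-0.5, 1.0, 0.3]
gripper_width: 0.0558
```

```bash
python3 - <<'E'
from h import *
from pl import st
st()
import cv2
for n in("top","side"): cv2.imwrite(f"pics/{n}4.png",bot.read_camera(n)[:,:,::-1])
a=np.radians(68.3);d=np.array([np.cos(a),np.sin(a)])
for n,P in(("top",((262,243,19,28),(249,238,19,28))),("side",((342,242,26,24),(334,251,26,24)))):
    r=[]
    for k,(x,y,w,h) in zip((0,4),P):
        g=cv2.imread(f"pics/{n}{k}.png",0);m=((g<60)*255).astype(np.uint8);z=np.zeros_like(m);z[y-5:y+h+5,x-5:x+w+5]=m[y-5:y+h+5,x-5:x+w+5]
        nn,l,s,c=cv2.connectedComponentsWithStats(z)
        for i in range(1,nn):
            if s[i,4]>30: print(n,k,s[i],c[i])
        t=l[int(y+h/2),int(x+w/2)] ; r.append(ray(n,*c[t],.101)[:2])
    print((r[1]-r[0])@d,r)
t=cv2.imread("pics/top4.png");s=cv2.imread("pics/side4.png")
cv2.imwrite("pics/c4.png",np.hstack([cv2.resize(t[205:295,215:305],None,fx=4,fy=4),cv2.resize(s[140:230,325:415],None,fx=4,fy=4)]))
E
```

```text
t 13.30 tcp [ 0.3728 -0.0652  0.3467] xyaw -21.71 F [-0.5  1.   0.3] T [0.09 0.01 0.05] w 0.0558 q [-0.3  -0.1   1.85  0.    1.39  1.65]
top 0 [265 246  12  21 110] [270.39090909 256.3       ]
top 4 [251 241  12  21 114] [257.12280702 251.61403509]
0.04500197109473023 [array([0.4619701 , 0.15549052]), array([0.47726048, 0.19784013])]
side 0 [346 247  16  15 141] [353.54609929 254.04255319]
side 4 [351 249  14   9  59] [358.44067797 252.33898305]
side 4 [340 256  15  15 139] [346.96402878 262.84892086]
0.045146879242904434 [array([0.46037715, 0.15713525]), array([0.47670056, 0.19922973])]
```

View pics/c4.png

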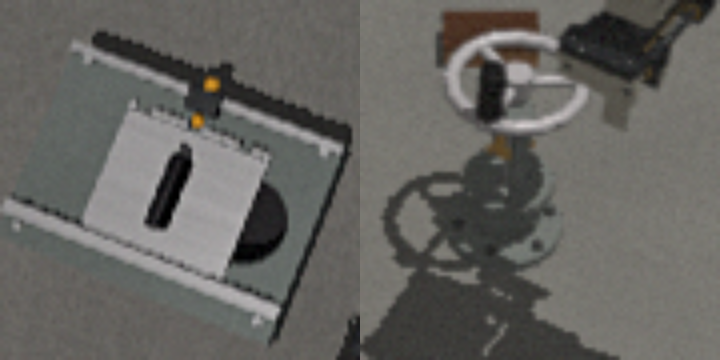

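```bash
cat > hd.py <<'E'
from h import *
import cv2
def lab(n,f,x,y,w,h,thr=50):
    g=cv2.imread(f,0);m=((g<thr)*255).astype(np.uint8);z=np.zeros_like(m);z[y:y+h,x:x+w]=m[y:y+h,x:x+w]
    nn,l,s,c=cv2.connectedComponentsWithStats(z)
    for i in range(1,nn):
        if s[i,4]>20: print(n,s[i],c[i].round(2),[ray(n,*c[i],zz)[:2].round(4) for zz in(.257,.275,.287)])
E
python3 - <<'E'
from hd import *
for k in(0,4):
    lab("top",f"pics/top{k}.png",366,230,18,18); lab("side",f"pics/side{k}.png",350,150,16,24)
E
```

```text
top [367 230  17  18 166] [375.53 237.42] [array([ 0.5059, -0.1579]), array([ 0.5046, -0.1554]), array([ 0.5037, -0.1538])]
side [354 155   7  15  82] [357.24 162.44] [array([ 0.5072, -0.1509]), array([ 0.5051, -0.1321]), array([ 0.5037, -0.1195])]
top [366 230  18  18 185] [374.77 237.94] [array([ 0.5045, -0.1557]), array([ 0.5032, -0.1533]), array([ 0.5024, -0.1517])]
side [354 155   7  16  84] [357.19 162.61] [array([ 0.5073, -0.15  ]), array([ 0.5051, -0.1311]), array([ 0.5037, -0.1185])]
```

```bash
python3 - <<'E'
from pl import *
st()
for p in([.507,-.1513,.345],[.507,-.1513,.266],): print(p,shift(p,-21.7))
E
```

```text
t 13.40 tcp [ 0.3728 -0.0654  0.3467] xyaw -21.73 F [ 0.5 -0.1  0.7] T [ 0.09 -0.03 -0.01] w 0.0555 q [-0.3  -0.1   1.85  0.    1.39  1.65]
[0.507, -0.1513, 0.345] (array([0.1565, 0.0301, 0.0017]), -0.0006)
[0.507, -0.1513, 0.266] (array([0.1565, 0.0301, 0.0807]), -0.0006)
```

Call:
move_arm --plan '[0.04,0.01,0,0,60,0.09,0.02,0,0,60,0.14,0.03,0,0,60,0.1565,0.03,0.01,0,60,0.1565,0.03,0.05,0,60,0.1565,0.03,0.081,0,60,0.1565,0.03,0.081,0,35,0.1565,0.03,0.081,0,20]' --newtons 25

```text
time: 14.4
tcp_pos: [0.5074, -0.1518, 0.2672]
tool_rot: [0.0, 0.982, -0.189, 0.001]
force: [-0.6, 0.5, 1.0]
gripper_width: 0.0405
```

Call:
move_arm --plan '[0,0,0,0,20,0,0,0,0,20,0,0,0,0,20,0,0,0,0,20,0,0,0,0,20,0,0,0,0,20,0,0,0,0,20,0,0,0,0,20]' --newtons 25

```text
time: 15.4
tcp_pos: [0.5079, -0.1507, 0.2674]
tool_rot: [-0.001, 0.982, -0.189, 0.002]
force: [2.9, 7.5, 5.0]
gripper_width: 0.0255
```

```bash
python3 - <<'E'
from pl import *
import cv2
s=st()
v=s["tcp_pos"][:2]-[.4888,-.2138];print(np.linalg.norm(v),np.degrees(np.arctan2(v[1],v[0])))
i=bot.read_camera("side")[:,:,::-1];cv2.imwrite("pics/g5.png",cv2.resize(i[100:240,290:430],None,fx=4,fy=4))
E
```

```text
t 15.40 tcp [ 0.5079 -0.1507  0.2674] xyaw -21.77 F [2.9 7.5 5. ] T [ 1.46 -0.47 -0.01] w 0.0255 q [-0.38  0.26  1.65  0.    1.23  1.57]
0.0659089081394849 73.1687325630137
```

View pics/g5.png

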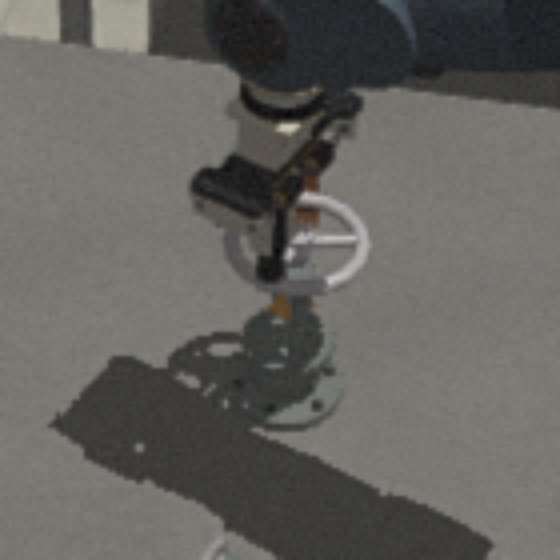

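```bash
cat > circ.py <<'E'
import numpy as np,sys
def rows(a0,steps,r=.065,w=20):
    f=lambda a:r*np.array([np.cos(np.radians(a+21.7)),-np.sin(np.radians(a+21.7))])
    o=[]
    for s in steps:
        d=f(a0+s)-f(a0);o+=[round(float(d[0]),4)+0.,round(float(d[1]),4)+0.,0,0,w]
    print(o)
if __name__=="__main__":
    a0=float(sys.argv[1]);st=float(sys.argv[2]);rows(a0,[st*k for k in range(1,9)])
E
python3 circ.py 73.2 15
```

```text
[-0.0166, 0.0036, 0, 0, 20, -0.0316, 0.0115, 0, 0, 20, -0.0442, 0.0229, 0, 0, 20, -0.0533, 0.0372, 0, 0, 20, -0.0584, 0.0534, 0, 0, 20, -0.0592, 0.0703, 0, 0, 20, -0.0556, 0.0869, 0, 0, 20, -0.0478, 0.102, 0, 0, 20]
```

Call:
move_arm --plan '[-0.0166,0.0036,0,0,20,-0.0316,0.0115,0,0,20,-0.0442,0.0229,0,0,20,-0.0533,0.0372,0,0,20,-0.0584,0.0534,0,0,20,-0.0592,0.0703,0,0,20,-0.0556,0.0869,0,0,20,-0.0478,0.102,0,0,20]'

```text
time: 16.45
tcp_pos: [0.4258, -0.2291, 0.2661]
tool_rot: [-0.001, 0.982, -0.189, 0.002]
force: [18.2, 7.9, -6.6]
gripper_width: 0.0254
```

```bash
cat > ws.py <<'E'
from pl import *
s=st()
v=s["tcp_pos"][:2]-[.4888,-.2135];r=np.linalg.norm(v);a=np.arctan2(v[1],v[0]);F=s["force"][:2]
print("r %.4f ang %.1f Frad %.1f Ftan %.1f"%(r,np.degrees(a)%360,F@v/r,F@[-np.sin(a),np.cos(a)]))
E
python3 ws.py; python3 circ.py 193.2 20
```

```text
t 16.45 tcp [ 0.4258 -0.2291  0.2661] xyaw -21.84 F [18.2  7.9 -6.6] T [ 1.73 -3.41 -0.02] w 0.0254 q [-0.59  0.18  1.76  0.    1.2   1.36]
r 0.0649 ang 193.9 Frad -19.6 Ftan -3.3
[0.0159, 0.016, 0, 0, 20, 0.0364, 0.0256, 0, 0, 20, 0.0589, 0.0276, 0, 0, 20, 0.0807, 0.0218, 0, 0, 20, 0.0992, 0.0089, 0, 0, 20, 0.1122, -0.0096, 0, 0, 20, 0.1181, -0.0314, 0, 0, 20, 0.1161, -0.0539, 0, 0, 20]
```

Call:
move_arm --plan '[0.0169,0.0156,0,0,20,0.0374,0.0252,0,0,20,0.0599,0.0272,0,0,20,0.0817,0.0214,0,0,20,0.1002,0.0085,0,0,20,0.1132,-0.01,0,0,20,0.1191,-0.0318,0,0,20,0.1171,-0.0543,0,0,20]'

```text
time: 17.45
tcp_pos: [0.5546, -0.2238, 0.2674]
tool_rot: [0.002, 0.982, -0.189, 0.002]
force: [3.4, -5.7, 4.5]
gripper_width: 0.0255
```

```bash
python3 ws.py; python3 circ.py 353.2 20
```

```text
t 17.45 tcp [ 0.5546 -0.2238  0.2674] xyaw -21.83 F [ 3.4 -5.7  4.5] T [-1.19 -0.36  0.01] w 0.0255 q [-0.46  0.39  1.47 -0.    1.28  1.49]
r 0.0666 ang 351.1 Frad 4.3 Ftan -5.1
[-0.0095, -0.0205, 0, 0, 20, -0.0254, -0.0365, 0, 0, 20, -0.0459, -0.046, 0, 0, 20, -0.0684, -0.048, 0, 0, 20, -0.0902, -0.0422, 0, 0, 20, -0.1087, -0.0293, 0, 0, 20, -0.1217, -0.0109, 0, 0, 20, -0.1276, 0.0109, 0, 0, 20]
```

Call:
move_arm --plan '[-0.0095,-0.0205,0,0,20,-0.0254,-0.0365,0,0,20,-0.0459,-0.046,0,0,20,-0.0684,-0.048,0,0,20,-0.0902,-0.0422,0,0,20,-0.1087,-0.0293,0,0,20,-0.1217,-0.0109,0,0,20,-0.1276,0.0109,0,0,20]'

```text
time: 18.45
tcp_pos: [0.4306, -0.1851, 0.2666]
tool_rot: [0.0, 0.982, -0.189, 0.001]
force: [13.6, -1.5, -7.0]
gripper_width: 0.0253
```

```bash
python3 ws.py; python3 circ.py 153.2 10
```

```text
t 18.45 tcp [ 0.4306 -0.1851  0.2666] xyaw -21.78 F [13.6 -1.5 -7. ] T [-0.34 -2.48 -0.  ] w 0.0253 q [-0.51  0.15  1.79  0.    1.2   1.44]
r 0.0648 ang 154.0 Frad -12.9 Ftan -4.6
[0.0, 0.0113, 0, 0, 20, 0.0019, 0.0225, 0, 0, 20, 0.0058, 0.0331, 0, 0, 20, 0.0114, 0.043, 0, 0, 20, 0.0187, 0.0517, 0, 0, 20, 0.0274, 0.059, 0, 0, 20, 0.0372, 0.0646, 0, 0, 20, 0.0478, 0.0685, 0, 0, 20]
```

Call:
move_arm --plan '[0.0005,0.0113,0,0,20,0.0024,0.0225,0,0,20,0.0063,0.0331,0,0,20,0.0119,0.043,0,0,20,0.0192,0.0517,0,0,20,0.0279,0.059,0,0,20,0.0377,0.0646,0,0,20,0.0483,0.0685,0,0,20]'

```text
time: 19.45
tcp_pos: [0.4503, -0.2656, 0.2661]
tool_rot: [-0.001, 0.982, -0.189, -0.0]
force: [3.9, 11.1, 3.6]
gripper_width: 0.0253
```

```bash
python3 ws.py; python3 - <<'E'
from h import *
import cv2
cv2.imwrite("pics/side6.png",bot.read_camera("side")[:,:,::-1])
o=[]
for k in(0,4,6):
    i=cv2.imread(f"pics/side{k}.png");h=cv2.cvtColor(i,cv2.COLOR_BGR2HSV)
    m=(h[...,0]<25)&(h[...,1]>130);yy,xx=np.mgrid[0:400,0:640];b=m&(xx>345)&(xx<378)&(yy>160)&(yy<195)
    print(k,b.sum(),xx[b].mean(),yy[b].mean(),yy[b].min(),yy[b].max(),xx[b].min(),xx[b].max())
    o.append(cv2.resize(i[145:205,335:390],None,fx=4.5,fy=4.5))
cv2.imwrite("pics/i6.png",np.hstack(o))
for z in(.12,.125,.13,.135,.14,.145,.15): print(z,proj("side",[.489,-.2135,z]))
E
```

```text
t 19.45 tcp [ 0.4503 -0.2656  0.2661] xyaw -21.82 F [ 3.9 11.1  3.6] T [ 2.23 -0.74 -0.03] w 0.0253 q [-0.62  0.25  1.66  0.    1.23  1.33]
r 0.0648 ang 233.5 Frad -11.3 Ftan -3.4
0 11 359.3636363636364 176.27272727272728 174 178 358 361
4 11 359.27272727272725 176.27272727272728 174 178 357 361
6 10 359.7 174.8 174 176 357 362
0.12 [362.28159396 177.07948785]
0.125 [362.36035383 176.21992859]
0.13 [362.43943589 175.35685303]
0.135 [362.51884213 174.49023955]
0.14 [362.59857454 173.62006635]
0.145 [362.67863513 172.74631145]
0.15 [362.75902594 171.8689527 ]
```

View pics/i6.png

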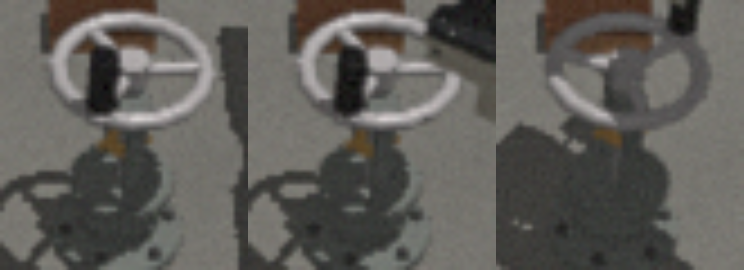

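```bash
for a in 233.2 253.2 273.2 293.2 313.2 333.2; do python3 circ.py $a 2.5; done
```

```text
[0.0028, 0.0007, 0, 0, 20, 0.0055, 0.0012, 0, 0, 20, 0.0083, 0.0017, 0, 0, 20, 0.0112, 0.002, 0, 0, 20, 0.014, 0.0022, 0, 0, 20, 0.0168, 0.0022, 0, 0, 20, 0.0197, 0.0022, 0, 0, 20, 0.0225, 0.002, 0, 0, 20]
[0.0028, -0.0003, 0, 0, 20, 0.0056, -0.0007, 0, 0, 20, 0.0084, -0.0013, 0, 0, 20, 0.0112, -0.0019, 0, 0, 20, 0.0139, -0.0027, 0, 0, 20, 0.0166, -0.0036, 0, 0, 20, 0.0192, -0.0047, 0, 0, 20, 0.0218, -0.0058, 0, 0, 20]
[0.0025, -0.0012, 0, 0, 20, 0.005, -0.0026, 0, 0, 20, 0.0075, -0.0041, 0, 0, 20, 0.0098, -0.0056, 0, 0, 20, 0.0121, -0.0073, 0, 0, 20, 0.0143, -0.0091, 0, 0, 20, 0.0165, -0.011, 0, 0, 20, 0.0185, -0.0129, 0, 0, 20]
[0.002, -0.002, 0, 0, 20, 0.0038, -0.0042, 0, 0, 20, 0.0056, -0.0064, 0, 0, 20, 0.0073, -0.0087, 0, 0, 20, 0.0089, -0.011, 0, 0, 20, 0.0104, -0.0134, 0, 0, 20, 0.0117, -0.0159, 0, 0, 20, 0.013, -0.0185, 0, 0, 20]
[0.0011, -0.0026, 0, 0, 20, 0.0022, -0.0052, 0, 0, 20, 0.0031, -0.0079, 0, 0, 20, 0.0039, -0.0106, 0, 0, 20, 0.0046, -0.0134, 0, 0, 20, 0.0051, -0.0162, 0, 0, 20, 0.0056, -0.019, 0, 0, 20, 0.0059, -0.0218, 0, 0, 20]
[0.0002, -0.0028, 0, 0, 20, 0.0003, -0.0057, 0, 0, 20, 0.0002, -0.0085, 0, 0, 20, 0.0, -0.0113, 0, 0, 20, -0.0003, -0.0141, 0, 0, 20, -0.0007, -0.017, 0, 0, 20, -0.0013, -0.0197, 0, 0, 20, -0.0019, -0.0225, 0, 0, 20]
```

Call:
move_arm --plan '[0.0028,0.0007,0,0,20,0.0055,0.0012,0,0,20,0.0083,0.0017,0,0,20,0.0112,0.002,0,0,20,0.014,0.0022,0,0,20,0.0168,0.0022,0,0,20,0.0197,0.0022,0,0,20,0.0225,0.002,0,0,20]'

```text
time: 20.5
tcp_pos: [0.4697, -0.2757, 0.2661]
tool_rot: [-0.001, 0.982, -0.189, -0.001]
force: [-0.9, 8.0, 5.4]
gripper_width: 0.0253
```

```bash
python3 ws.py
```

```text
t 20.50 tcp [ 0.4697 -0.2757  0.2661] xyaw -21.81 F [-0.9  8.   5.4] T [1.57 0.17 0.  ] w 0.0253 q [-0.62  0.3   1.61  0.    1.24  1.33]
r 0.0651 ang 252.9 Frad -7.4 Ftan -3.2
```

Call:
move_arm --plan '[0.0028,-0.0003,0,0,20,0.0056,-0.0007,0,0,20,0.0084,-0.0013,0,0,20,0.0112,-0.0019,0,0,20,0.0139,-0.0027,0,0,20,0.0166,-0.0036,0,0,20,0.0192,-0.0047,0,0,20,0.0218,-0.0058,0,0,20]'

```text
time: 21.5
tcp_pos: [0.4918, -0.279, 0.2662]
tool_rot: [-0.0, 0.982, -0.189, -0.001]
force: [-2.9, 4.2, 6.2]
gripper_width: 0.0257
```

```bash
python3 ws.py
```

```text
t 21.50 tcp [ 0.4918 -0.279   0.2662] xyaw -21.80 F [-2.9  4.2  6.2] T [ 0.87  0.68 -0.01] w 0.0257 q [-0.6   0.34  1.55 -0.    1.26  1.35]
r 0.0656 ang 272.6 Frad -4.3 Ftan -2.7
```

Call:
move_arm --plan '[0.0025,-0.0012,0,0,20,0.005,-0.0026,0,0,20,0.0075,-0.0041,0,0,20,0.0098,-0.0056,0,0,20,0.0121,-0.0073,0,0,20,0.0143,-0.0091,0,0,20,0.0165,-0.011,0,0,20,0.0185,-0.0129,0,0,20]'

```text
time: 22.5
tcp_pos: [0.5137, -0.2747, 0.2664]
tool_rot: [0.0, 0.982, -0.189, -0.001]
force: [-3.9, -0.8, 6.7]
gripper_width: 0.0252
```

```bash
python3 ws.py; for a in 293.2 305.2 317.2 329.2 341.2 353.2; do python3 circ.py $a 1.5; done
```

```text
t 22.50 tcp [ 0.5137 -0.2747  0.2664] xyaw -21.81 F [-3.9 -0.8  6.7] T [ 0.06  0.8  -0.03] w 0.0252 q [-0.57  0.37  1.51 -0.    1.27  1.38]
r 0.0660 ang 292.2 Frad -0.7 Ftan -3.9
[0.0012, -0.0012, 0, 0, 20, 0.0023, -0.0025, 0, 0, 20, 0.0035, -0.0037, 0, 0, 20, 0.0046, -0.005, 0, 0, 20, 0.0056, -0.0064, 0, 0, 20, 0.0066, -0.0077, 0, 0, 20, 0.0076, -0.0091, 0, 0, 20, 0.0086, -0.0105, 0, 0, 20]
[0.0009, -0.0014, 0, 0, 20, 0.0018, -0.0029, 0, 0, 20, 0.0026, -0.0044, 0, 0, 20, 0.0034, -0.0059, 0, 0, 20, 0.0042, -0.0074, 0, 0, 20, 0.0049, -0.009, 0, 0, 20, 0.0056, -0.0105, 0, 0, 20, 0.0062, -0.0121, 0, 0, 20]
[0.0006, -0.0016, 0, 0, 20, 0.0011, -0.0032, 0, 0, 20, 0.0016, -0.0048, 0, 0, 20, 0.0021, -0.0065, 0, 0, 20, 0.0025, -0.0081, 0, 0, 20, 0.0029, -0.0098, 0, 0, 20, 0.0032, -0.0114, 0, 0, 20, 0.0035, -0.0131, 0, 0, 20]
[0.0002, -0.0017, 0, 0, 20, 0.0005, -0.0034, 0, 0, 20, 0.0006, -0.0051, 0, 0, 20, 0.0007, -0.0068, 0, 0, 20, 0.0008, -0.0085, 0, 0, 20, 0.0008, -0.0102, 0, 0, 20, 0.0008, -0.0119, 0, 0, 20, 0.0007, -0.0136, 0, 0, 20]
[-0.0001, -0.0017, 0, 0, 20, -0.0003, -0.0034, 0, 0, 20, -0.0005, -0.0051, 0, 0, 20, -0.0007, -0.0068, 0, 0, 20, -0.001, -0.0084, 0, 0, 20, -0.0013, -0.0101, 0, 0, 20, -0.0017, -0.0118, 0, 0, 20, -0.0021, -0.0134, 0, 0, 20]
[-0.0005, -0.0016, 0, 0, 20, -0.001, -0.0033, 0, 0, 20, -0.0015, -0.0049, 0, 0, 20, -0.0021, -0.0065, 0, 0, 20, -0.0027, -0.0081, 0, 0, 20, -0.0034, -0.0096, 0, 0, 20, -0.0041, -0.0112, 0, 0, 20, -0.0048, -0.0127, 0, 0, 20]
```

Call:
move_arm --plan '[0.0012,-0.0012,0,0,20,0.0023,-0.0025,0,0,20,0.0035,-0.0037,0,0,20,0.0046,-0.005,0,0,20,0.0056,-0.0064,0,0,20,0.0066,-0.0077,0,0,20,0.0076,-0.0091,0,0,20,0.0086,-0.0105,0,0,20]'

```text
time: 23.5
tcp_pos: [0.5257, -0.2686, 0.2665]
tool_rot: [0.001, 0.982, -0.189, -0.0]
force: [-3.6, -1.2, 6.2]
gripper_width: 0.0255
```

```bash
python3 ws.py; for a in 305.2 315.2 325.2 335.2 345.2 355.2 365.2 375.2; do python3 circ.py $a 1.25; done
```

```text
t 23.50 tcp [ 0.5257 -0.2686  0.2665] xyaw -21.82 F [-3.6 -1.2  6.2] T [-0.36  0.62  0.05] w 0.0255 q [-0.55  0.38  1.48 -0.    1.27  1.4 ]
r 0.0663 ang 303.8 Frad -1.0 Ftan -3.6
[0.0008, -0.0012, 0, 0, 20, 0.0015, -0.0024, 0, 0, 20, 0.0022, -0.0036, 0, 0, 20, 0.0029, -0.0049, 0, 0, 20, 0.0035, -0.0061, 0, 0, 20, 0.0042, -0.0074, 0, 0, 20, 0.0048, -0.0087, 0, 0, 20, 0.0053, -0.01, 0, 0, 20]
[0.0005, -0.0013, 0, 0, 20, 0.0011, -0.0026, 0, 0, 20, 0.0015, -0.004, 0, 0, 20, 0.002, -0.0053, 0, 0, 20, 0.0024, -0.0067, 0, 0, 20, 0.0028, -0.008, 0, 0, 20, 0.0032, -0.0094, 0, 0, 20, 0.0035, -0.0108, 0, 0, 20]
[0.0003, -0.0014, 0, 0, 20, 0.0006, -0.0028, 0, 0, 20, 0.0008, -0.0042, 0, 0, 20, 0.001, -0.0056, 0, 0, 20, 0.0012, -0.007, 0, 0, 20, 0.0014, -0.0084, 0, 0, 20, 0.0015, -0.0098, 0, 0, 20, 0.0016, -0.0112, 0, 0, 20]
[0.0001, -0.0014, 0, 0, 20, 0.0001, -0.0028, 0, 0, 20, 0.0001, -0.0043, 0, 0, 20, 0.0001, -0.0057, 0, 0, 20, 0.0, -0.0071, 0, 0, 20, -0.0001, -0.0085, 0, 0, 20, -0.0002, -0.0099, 0, 0, 20, -0.0004, -0.0113, 0, 0, 20]
[-0.0002, -0.0014, 0, 0, 20, -0.0004, -0.0028, 0, 0, 20, -0.0006, -0.0042, 0, 0, 20, -0.0009, -0.0056, 0, 0, 20, -0.0012, -0.007, 0, 0, 20, -0.0016, -0.0084, 0, 0, 20, -0.0019, -0.0097, 0, 0, 20, -0.0023, -0.0111, 0, 0, 20]
[-0.0004, -0.0014, 0, 0, 20, -0.0009, -0.0027, 0, 0, 20, -0.0014, -0.004, 0, 0, 20, -0.0019, -0.0053, 0, 0, 20, -0.0024, -0.0067, 0, 0, 20, -0.003, -0.008, 0, 0, 20, -0.0036, -0.0092, 0, 0, 20, -0.0042, -0.0105, 0, 0, 20]
[-0.0007, -0.0013, 0, 0, 20, -0.0013, -0.0025, 0, 0, 20, -0.002, -0.0037, 0, 0, 20, -0.0028, -0.0049, 0, 0, 20, -0.0035, -0.0061, 0, 0, 20, -0.0043, -0.0073, 0, 0, 20, -0.0051, -0.0085, 0, 0, 20, -0.006, -0.0096, 0, 0, 20]
[-0.0009, -0.0011, 0, 0, 20, -0.0018, -0.0022, 0, 0, 20, -0.0027, -0.0033, 0, 0, 20, -0.0036, -0.0044, 0, 0, 20, -0.0046, -0.0054, 0, 0, 20, -0.0055, -0.0065, 0, 0, 20, -0.0065, -0.0075, 0, 0, 20, -0.0076, -0.0084, 0, 0, 20]
```

Call:
move_arm --plan '[0.0008,-0.0012,0,0,20,0.0015,-0.0024,0,0,20,0.0022,-0.0036,0,0,20,0.0029,-0.0049,0,0,20,0.0035,-0.0061,0,0,20,0.0042,-0.0074,0,0,20,0.0048,-0.0087,0,0,20,0.0053,-0.01,0,0,20]'

```text
time: 24.5
tcp_pos: [0.5346, -0.2616, 0.2667]
tool_rot: [0.001, 0.982, -0.189, 0.0]
force: [-1.6, -3.0, 6.5]
gripper_width: 0.0252
```

Call:
move_arm --plan '[0.0005,-0.0013,0,0,20,0.0011,-0.0026,0,0,20,0.0015,-0.004,0,0,20,0.002,-0.0053,0,0,20,0.0024,-0.0067,0,0,20,0.0028,-0.008,0,0,20,0.0032,-0.0094,0,0,20,0.0035,-0.0108,0,0,20]'

```text
time: 25.5
tcp_pos: [0.5422, -0.2531, 0.2669]
tool_rot: [0.001, 0.982, -0.189, 0.001]
force: [0.2, -4.8, 4.9]
gripper_width: 0.0254
```

Call:
move_arm --plan '[0.0003,-0.0014,0,0,20,0.0006,-0.0028,0,0,20,0.0008,-0.0042,0,0,20,0.001,-0.0056,0,0,20,0.0012,-0.007,0,0,20,0.0014,-0.0084,0,0,20,0.0015,-0.0098,0,0,20,0.0016,-0.0112,0,0,20]'

```text
time: 26.5
tcp_pos: [0.5482, -0.2435, 0.2671]
tool_rot: [0.001, 0.982, -0.189, 0.001]
force: [2.2, -4.1, 5.8]
gripper_width: 0.0255
```

Call:
move_arm --plan '[0.0001,-0.0014,0,0,20,0.0001,-0.0028,0,0,20,0.0001,-0.0043,0,0,20,0.0001,-0.0057,0,0,20,0,-0.0071,0,0,20,-0.0001,-0.0085,0,0,20,-0.0002,-0.0099,0,0,20,-0.0004,-0.0113,0,0,20]'

```text
time: 27.5
tcp_pos: [0.5524, -0.2328, 0.2672]
tool_rot: [0.001, 0.982, -0.189, 0.002]
force: [3.5, -4.6, 6.7]
gripper_width: 0.0257
```

Call:
move_arm --plan '[-0.0002,-0.0014,0,0,20,-0.0004,-0.0028,0,0,20,-0.0006,-0.0042,0,0,20,-0.0009,-0.0056,0,0,20,-0.0012,-0.007,0,0,20,-0.0016,-0.0084,0,0,20,-0.0019,-0.0097,0,0,20,-0.0023,-0.0111,0,0,20]'

```text
time: 28.5
tcp_pos: [0.5548, -0.2216, 0.2673]
tool_rot: [0.001, 0.982, -0.189, 0.002]
force: [5.3, -4.0, 6.1]
gripper_width: 0.0256
```

Call:
move_arm --plan '[-0.0004,-0.0014,0,0,20,-0.0009,-0.0027,0,0,20,-0.0014,-0.004,0,0,20,-0.0019,-0.0053,0,0,20,-0.0024,-0.0067,0,0,20,-0.003,-0.008,0,0,20,-0.0036,-0.0092,0,0,20,-0.0042,-0.0105,0,0,20]'

```text
time: 29.5
tcp_pos: [0.5551, -0.2101, 0.2675]
tool_rot: [0.001, 0.982, -0.189, 0.003]
force: [7.5, -3.2, 6.7]
gripper_width: 0.0253
```

```bash
python3 circ.py 365.2 1.75;  for a in 379.2 399.2 419.2 439.2 459.2; do python3 circ.py $a 2.5; done
```

```text
[-0.0009, -0.0018, 0, 0, 20, -0.0019, -0.0035, 0, 0, 20, -0.0029, -0.0052, 0, 0, 20, -0.004, -0.0068, 0, 0, 20, -0.0051, -0.0085, 0, 0, 20, -0.0063, -0.0101, 0, 0, 20, -0.0076, -0.0116, 0, 0, 20, -0.0088, -0.0131, 0, 0, 20]
[-0.0019, -0.0021, 0, 0, 20, -0.0039, -0.0041, 0, 0, 20, -0.006, -0.006, 0, 0, 20, -0.0081, -0.0079, 0, 0, 20, -0.0104, -0.0096, 0, 0, 20, -0.0127, -0.0113, 0, 0, 20, -0.0151, -0.0128, 0, 0, 20, -0.0175, -0.0142, 0, 0, 20]
[-0.0025, -0.0013, 0, 0, 20, -0.0051, -0.0025, 0, 0, 20, -0.0077, -0.0036, 0, 0, 20, -0.0103, -0.0046, 0, 0, 20, -0.013, -0.0055, 0, 0, 20, -0.0158, -0.0062, 0, 0, 20, -0.0185, -0.0069, 0, 0, 20, -0.0213, -0.0074, 0, 0, 20]
[-0.0028, -0.0004, 0, 0, 20, -0.0056, -0.0007, 0, 0, 20, -0.0085, -0.0008, 0, 0, 20, -0.0113, -0.0008, 0, 0, 20, -0.0141, -0.0007, 0, 0, 20, -0.017, -0.0005, 0, 0, 20, -0.0198, -0.0001, 0, 0, 20, -0.0226, 0.0004, 0, 0, 20]
[-0.0028, 0.0006, 0, 0, 20, -0.0055, 0.0013, 0, 0, 20, -0.0082, 0.0022, 0, 0, 20, -0.0109, 0.0031, 0, 0, 20, -0.0135, 0.0042, 0, 0, 20, -0.0161, 0.0054, 0, 0, 20, -0.0186, 0.0067, 0, 0, 20, -0.0211, 0.0081, 0, 0, 20]
[-0.0024, 0.0015, 0, 0, 20, -0.0047, 0.0031, 0, 0, 20, -0.007, 0.0048, 0, 0, 20, -0.0092, 0.0066, 0, 0, 20, -0.0113, 0.0085, 0, 0, 20, -0.0133, 0.0105, 0, 0, 20, -0.0152, 0.0126, 0, 0, 20, -0.0171, 0.0148, 0, 0, 20]
```

Call:
move_arm --plan '[-0.0009,-0.0018,0,0,20,-0.0019,-0.0035,0,0,20,-0.0029,-0.0052,0,0,20,-0.004,-0.0068,0,0,20,-0.0051,-0.0085,0,0,20,-0.0063,-0.0101,0,0,20,-0.0076,-0.0116,0,0,20,-0.0088,-0.0131,0,0,20]'

```text
time: 30.5
tcp_pos: [0.5522, -0.1942, 0.2676]
tool_rot: [0.001, 0.982, -0.189, 0.003]
force: [9.1, 0.3, 6.5]
gripper_width: 0.0254
```

```bash
python3 ws.py
```

```text
t 30.50 tcp [ 0.5522 -0.1942  0.2676] xyaw -21.81 F [9.1 0.3 6.5] T [-0.31 -1.56  0.03] w 0.0254 q [-0.42  0.37  1.5   0.    1.27  1.53]
r 0.0663 ang 16.9 Frad 8.8 Ftan -2.4
```

Call:
move_arm --plan '[-0.0019,-0.0021,0,0,20,-0.0039,-0.0041,0,0,20,-0.006,-0.006,0,0,20,-0.0081,-0.0079,0,0,20,-0.0104,-0.0096,0,0,20,-0.0127,-0.0113,0,0,20,-0.014,-0.0121,0,0,20,-0.0151,-0.0128,0,0,20]'

```text
time: 31.5
tcp_pos: [0.5432, -0.176, 0.2677]
tool_rot: [-0.0, 0.982, -0.189, 0.003]
force: [10.1, 3.5, 8.0]
gripper_width: 0.0254
```

```bash
python3 ws.py;for a in 396.7 416.7 436.7 456.7; do python3 circ.py $a 2.5; done
```

```text
t 31.50 tcp [ 0.5432 -0.176   0.2677] xyaw -21.80 F [10.1  3.5  8. ] T [ 0.52 -1.79 -0.02] w 0.0254 q [-0.4   0.34  1.54  0.    1.25  1.56]
r 0.0660 ang 34.5 Frad 10.3 Ftan -2.8
[-0.0024, -0.0014, 0, 0, 20, -0.005, -0.0028, 0, 0, 20, -0.0075, -0.004, 0, 0, 20, -0.0101, -0.0051, 0, 0, 20, -0.0128, -0.0061, 0, 0, 20, -0.0155, -0.0069, 0, 0, 20, -0.0182, -0.0077, 0, 0, 20, -0.021, -0.0083, 0, 0, 20]
[-0.0028, -0.0005, 0, 0, 20, -0.0056, -0.0009, 0, 0, 20, -0.0084, -0.0012, 0, 0, 20, -0.0113, -0.0013, 0, 0, 20, -0.0141, -0.0013, 0, 0, 20, -0.0169, -0.0012, 0, 0, 20, -0.0198, -0.001, 0, 0, 20, -0.0226, -0.0006, 0, 0, 20]
[-0.0028, 0.0005, 0, 0, 20, -0.0056, 0.0011, 0, 0, 20, -0.0083, 0.0018, 0, 0, 20, -0.011, 0.0026, 0, 0, 20, -0.0137, 0.0036, 0, 0, 20, -0.0163, 0.0046, 0, 0, 20, -0.0189, 0.0058, 0, 0, 20, -0.0214, 0.0071, 0, 0, 20]
[-0.0025, 0.0014, 0, 0, 20, -0.0049, 0.0029, 0, 0, 20, -0.0072, 0.0045, 0, 0, 20, -0.0095, 0.0062, 0, 0, 20, -0.0116, 0.008, 0, 0, 20, -0.0137, 0.0099, 0, 0, 20, -0.0158, 0.0119, 0, 0, 20, -0.0177, 0.014, 0, 0, 20]
```

Call:
move_arm --plan '[-0.0024,-0.0014,0,0,20,-0.005,-0.0028,0,0,20,-0.0075,-0.004,0,0,20,-0.0101,-0.0051,0,0,20,-0.0128,-0.0061,0,0,20,-0.0155,-0.0069,0,0,20,-0.0182,-0.0077,0,0,20,-0.021,-0.0083,0,0,20]'

```text
time: 32.5
tcp_pos: [0.5267, -0.1598, 0.2676]
tool_rot: [-0.001, 0.982, -0.189, 0.003]
force: [9.0, 8.4, 8.9]
gripper_width: 0.0255
```

```bash
python3 ws.py
```

```text
t 32.50 tcp [ 0.5267 -0.1598  0.2676] xyaw -21.80 F [9.  8.4 8.9] T [ 1.41 -1.69 -0.06] w 0.0255 q [-0.38  0.3   1.59  0.    1.24  1.57]
r 0.0657 ang 54.8 Frad 12.1 Ftan -2.5
```

Call:
move_arm --plan '[-0.0028,-0.001,0,0,20,-0.0056,-0.0014,0,0,20,-0.0084,-0.0017,0,0,20,-0.0113,-0.0018,0,0,20,-0.0141,-0.0018,0,0,20,-0.0169,-0.0017,0,0,20,-0.0198,-0.0015,0,0,20,-0.0226,-0.0011,0,0,20]'

```text
time: 33.5
tcp_pos: [0.5054, -0.1502, 0.2674]
tool_rot: [-0.001, 0.982, -0.189, 0.002]
force: [5.9, 9.3, 10.6]
gripper_width: 0.0252
```

```bash
python3 ws.py
```

```text
t 33.50 tcp [ 0.5054 -0.1502  0.2674] xyaw -21.79 F [ 5.9  9.3 10.6] T [ 1.58 -0.9   0.01] w 0.0252 q [-0.38  0.26  1.65  0.    1.23  1.57]
r 0.0654 ang 75.3 Frad 10.5 Ftan -3.3
```

Two full turns so far, with no stop felt. I'm carrying on.

Call:
move_arm --plan '[-0.0028,0.0005,0,0,20,-0.0056,0.0011,0,0,20,-0.0083,0.0018,0,0,20,-0.011,0.0026,0,0,20,-0.0137,0.0036,0,0,20,-0.0163,0.0046,0,0,20,-0.0189,0.0058,0,0,20,-0.0214,0.0071,0,0,20]'

```text
time: 34.5
tcp_pos: [0.4823, -0.1489, 0.2672]
tool_rot: [-0.001, 0.982, -0.189, 0.001]
force: [3.1, 10.1, 11.2]
gripper_width: 0.0257
```

```bash
python3 ws.py;  python3 circ.py 456.7 2; for a in 472.7 482.7 492.7 502.7 512.7 522.7 532.7 542.7; do python3 circ.py $a 1.25; done
```

```text
t 34.50 tcp [ 0.4823 -0.1489  0.2672] xyaw -21.80 F [ 3.1 10.1 11.2] T [ 1.47 -0.31  0.05] w 0.0257 q [-0.39  0.22  1.71  0.    1.22  1.56]
r 0.0650 ang 95.8 Frad 9.8 Ftan -4.1
[-0.002, 0.0011, 0, 0, 20, -0.0039, 0.0023, 0, 0, 20, -0.0058, 0.0035, 0, 0, 20, -0.0077, 0.0049, 0, 0, 20, -0.0095, 0.0062, 0, 0, 20, -0.0112, 0.0077, 0, 0, 20, -0.0129, 0.0092, 0, 0, 20, -0.0146, 0.0107, 0, 0, 20]
[-0.001, 0.001, 0, 0, 20, -0.002, 0.002, 0, 0, 20, -0.0029, 0.0031, 0, 0, 20, -0.0039, 0.0041, 0, 0, 20, -0.0048, 0.0052, 0, 0, 20, -0.0057, 0.0063, 0, 0, 20, -0.0065, 0.0075, 0, 0, 20, -0.0074, 0.0086, 0, 0, 20]
[-0.0008, 0.0012, 0, 0, 20, -0.0016, 0.0023, 0, 0, 20, -0.0024, 0.0035, 0, 0, 20, -0.0031, 0.0048, 0, 0, 20, -0.0038, 0.006, 0, 0, 20, -0.0045, 0.0072, 0, 0, 20, -0.0051, 0.0085, 0, 0, 20, -0.0058, 0.0098, 0, 0, 20]
[-0.0006, 0.0013, 0, 0, 20, -0.0012, 0.0026, 0, 0, 20, -0.0017, 0.0039, 0, 0, 20, -0.0022, 0.0052, 0, 0, 20, -0.0027, 0.0065, 0, 0, 20, -0.0032, 0.0079, 0, 0, 20, -0.0036, 0.0092, 0, 0, 20, -0.004, 0.0106, 0, 0, 20]
[-0.0004, 0.0014, 0, 0, 20, -0.0007, 0.0027, 0, 0, 20, -0.001,
[... 295 characters left out ...]
03, 0.0085, 0, 0, 20, -0.0002, 0.0099, 0, 0, 20, -0.0001, 0.0113, 0, 0, 20]
[0.0001, 0.0014, 0, 0, 20, 0.0003, 0.0028, 0, 0, 20, 0.0005, 0.0042, 0, 0, 20, 0.0007, 0.0056, 0, 0, 20, 0.0009, 0.007, 0, 0, 20, 0.0012, 0.0084, 0, 0, 20, 0.0015, 0.0098, 0, 0, 20, 0.0019, 0.0112, 0, 0, 20]
[0.0004, 0.0014, 0, 0, 20, 0.0008, 0.0027, 0, 0, 20, 0.0012, 0.0041, 0, 0, 20, 0.0016, 0.0054, 0, 0, 20, 0.0021, 0.0068, 0, 0, 20, 0.0026, 0.0081, 0, 0, 20, 0.0032, 0.0094, 0, 0, 20, 0.0038, 0.0107, 0, 0, 20]
[0.0006, 0.0013, 0, 0, 20, 0.0012, 0.0026, 0, 0, 20, 0.0019, 0.0038, 0, 0, 20, 0.0026, 0.0051, 0, 0, 20, 0.0033, 0.0063, 0, 0, 20, 0.004, 0.0075, 0, 0, 20, 0.0048, 0.0087, 0, 0, 20, 0.0056, 0.0099, 0, 0, 20]
```

Call:
move_arm --plan '[-0.002,0.0011,0,0,20,-0.0039,0.0023,0,0,20,-0.0058,0.0035,0,0,20,-0.0077,0.0049,0,0,20,-0.0095,0.0062,0,0,20,-0.0112,0.0077,0,0,20,-0.0129,0.0092,0,0,20,-0.0146,0.0107,0,0,20]'

```text
time: 35.5
tcp_pos: [0.4644, -0.1536, 0.267]
tool_rot: [-0.001, 0.982, -0.189, 0.001]
force: [-0.2, 6.9, 11.1]
gripper_width: 0.0256
```

```bash
python3 ws.py
```

```text
t 35.50 tcp [ 0.4644 -0.1536  0.267 ] xyaw -21.80 F [-0.2  6.9 11.1] T [1.17 0.05 0.02] w 0.0256 q [-0.42  0.19  1.74  0.    1.21  1.54]
r 0.0647 ang 112.2 Frad 6.5 Ftan -2.4
```

Call:
move_arm --plan '[-0.001,0.001,0,0,20,-0.002,0.002,0,0,20,-0.0029,0.0031,0,0,20,-0.0039,0.0041,0,0,20,-0.0048,0.0052,0,0,20,-0.0057,0.0063,0,0,20,-0.0065,0.0075,0,0,20,-0.0074,0.0086,0,0,20]'

```text
time: 36.5
tcp_pos: [0.4542, -0.159, 0.2669]
tool_rot: [-0.0, 0.982, -0.189, 0.0]
force: [-0.9, 5.4, 9.7]
gripper_width: 0.0257
```

```bash
python3 ws.py
```

```text
t 36.50 tcp [ 0.4542 -0.159   0.2669] xyaw -21.80 F [-0.9  5.4  9.7] T [ 0.9   0.12 -0.04] w 0.0257 q [-0.43  0.17  1.76  0.    1.21  1.52]
r 0.0646 ang 122.4 Frad 5.1 Ftan -2.1
```

Call:
move_arm --plan '[-0.0008,0.0012,0,0,20,-0.0016,0.0023,0,0,20,-0.0024,0.0035,0,0,20,-0.0031,0.0048,0,0,20,-0.0038,0.006,0,0,20,-0.0045,0.0072,0,0,20,-0.0051,0.0085,0,0,20,-0.0058,0.0098,0,0,20]'

```text
time: 37.5
tcp_pos: [0.4451, -0.1662, 0.2667]
tool_rot: [-0.0, 0.982, -0.189, 0.0]
force: [0.1, 4.7, 8.8]
gripper_width: 0.0255
```

```bash
python3 ws.py
```

```text
t 37.50 tcp [ 0.4451 -0.1662  0.2667] xyaw -21.81 F [0.1 4.7 8.8] T [ 0.66  0.02 -0.02] w 0.0255 q [-0.46  0.16  1.78  0.    1.2   1.5 ]
r 0.0644 ang 132.7 Frad 3.4 Ftan -3.2
```

Call:
move_arm --plan '[-0.0006,0.0013,0,0,20,-0.0012,0.0026,0,0,20,-0.0017,0.0039,0,0,20,-0.0022,0.0052,0,0,20,-0.0027,0.0065,0,0,20,-0.0032,0.0079,0,0,20,-0.0036,0.0092,0,0,20,-0.004,0.0106,0,0,20]'

```text
time: 38.5
tcp_pos: [0.4375, -0.1747, 0.2666]
tool_rot: [0.0, 0.982, -0.189, 0.0]
force: [0.2, 3.1, 7.1]
gripper_width: 0.0252
```

```bash
python3 ws.py
```

```text
t 38.50 tcp [ 0.4375 -0.1747  0.2666] xyaw -21.81 F [0.2 3.1 7.1] T [ 0.52 -0.16 -0.  ] w 0.0252 q [-0.48  0.15  1.79  0.    1.2   1.47]
r 0.0643 ang 142.9 Frad 1.7 Ftan -2.6
```

Call:
move_arm --plan '[-0.0004,0.0014,0,0,20,-0.0007,0.0027,0,0,20,-0.001,0.0041,0,0,20,-0.0013,0.0055,0,0,20,-0.0015,0.0069,0,0,20,-0.0017,0.0083,0,0,20,-0.0019,0.0097,0,0,20,-0.0021,0.0111,0,0,20]'

```text
time: 39.5
tcp_pos: [0.4316, -0.1843, 0.2666]
tool_rot: [0.0, 0.982, -0.189, 0.001]
force: [1.4, 1.5, 5.8]
gripper_width: 0.0256
```

```bash
python3 ws.py
```

```text
t 39.50 tcp [ 0.4316 -0.1843  0.2666] xyaw -21.81 F [1.4 1.5 5.8] T [ 0.4  -0.4   0.02] w 0.0256 q [-0.5   0.15  1.79  0.    1.2   1.45]
r 0.0642 ang 153.0 Frad -0.5 Ftan -2.0
```

Call:
move_arm --plan '[-0.0001,0.0014,0,0,20,-0.0002,0.0028,0,0,20,-0.0003,0.0042,0,0,20,-0.0003,0.0057,0,0,20,-0.0003,0.0071,0,0,20,-0.0003,0.0085,0,0,20,-0.0002,0.0099,0,0,20,-0.0001,0.0113,0,0,20]'

```text
time: 40.5
tcp_pos: [0.4274, -0.1947, 0.2664]
tool_rot: [0.0, 0.982, -0.189, 0.001]
force: [3.0, 2.7, 5.6]
gripper_width: 0.0256
```

```bash
python3 ws.py
```

```text
t 40.50 tcp [ 0.4274 -0.1947  0.2664] xyaw -21.81 F [3.  2.7 5.6] T [ 0.41 -0.59 -0.02] w 0.0256 q [-0.53  0.15  1.79  0.    1.2   1.42]
r 0.0642 ang 162.9 Frad -2.1 Ftan -3.4
```

Call:
move_arm --plan '[0.0001,0.0014,0,0,20,0.0003,0.0028,0,0,20,0.0005,0.0042,0,0,20,0.0007,0.0056,0,0,20,0.0009,0.007,0,0,20,0.0012,0.0084,0,0,20,0.0015,0.0098,0,0,20,0.0019,0.0112,0,0,20]'

```text
time: 41.5
tcp_pos: [0.4251, -0.2056, 0.2664]
tool_rot: [-0.0, 0.982, -0.189, 0.001]
force: [4.0, 3.5, 5.2]
gripper_width: 0.0252
```

```bash
python3 ws.py
```

```text
t 41.50 tcp [ 0.4251 -0.2056  0.2664] xyaw -21.80 F [4.  3.5 5.2] T [ 0.53 -0.7  -0.01] w 0.0252 q [-0.55  0.16  1.78  0.    1.2   1.4 ]
r 0.0642 ang 172.9 Frad -3.5 Ftan -4.0
```

Call:
move_arm --plan '[0.0004,0.0014,0,0,20,0.0008,0.0027,0,0,20,0.0012,0.0041,0,0,20,0.0016,0.0054,0,0,20,0.0021,0.0068,0,0,20,0.0026,0.0081,0,0,20,0.0032,0.0094,0,0,20,0.0038,0.0107,0,0,20]'

```text
time: 42.5
tcp_pos: [0.4247, -0.2168, 0.2663]
tool_rot: [-0.0, 0.982, -0.189, 0.001]
force: [3.9, 3.5, 5.6]
gripper_width: 0.0255
```

```bash
python3 ws.py
```

```text
t 42.50 tcp [ 0.4247 -0.2168  0.2663] xyaw -21.80 F [3.9 3.5 5.6] T [ 0.7  -0.8  -0.01] w 0.0255 q [-0.57  0.17  1.77  0.    1.2   1.38]
r 0.0642 ang 183.0 Frad -4.1 Ftan -3.3
```

Call:
move_arm --plan '[0.0006,0.0013,0,0,20,0.0012,0.0026,0,0,20,0.0019,0.0038,0,0,20,0.0026,0.0051,0,0,20,0.0033,0.0063,0,0,20,0.004,0.0075,0,0,20,0.0048,0.0087,0,0,20,0.0056,0.0099,0,0,20]'

```text
time: 43.5
tcp_pos: [0.4263, -0.2279, 0.2662]
tool_rot: [-0.0, 0.982, -0.189, 0.001]
force: [3.9, 4.1, 5.3]
gripper_width: 0.0256
```

```bash
python3 ws.py;  python3 circ.py 552.7 1.5; python3 circ.py 564.7 2;python3 circ.py 580.7 2;python3 circ.py 596.7 2; python3 circ.py 612.7 2
```

```text
t 43.50 tcp [ 0.4263 -0.2279  0.2662] xyaw -21.80 F [3.9 4.1 5.3] T [ 0.92 -0.93 -0.04] w 0.0256 q [-0.59  0.18  1.76  0.    1.2   1.36]
r 0.0642 ang 193.0 Frad -4.7 Ftan -3.1
[0.001, 0.0014, 0, 0, 20, 0.002, 0.0028, 0, 0, 20, 0.003, 0.0041, 0, 0, 20, 0.0041, 0.0054, 0, 0, 20, 0.0053, 0.0067, 0, 0, 20, 0.0064, 0.0079, 0, 0, 20, 0.0076, 0.0092, 0, 0, 20, 0.0088, 0.0103, 0, 0, 20]
[0.0017, 0.0015, 0, 0, 20, 0.0034, 0.003, 0, 0, 20, 0.0052, 0.0044, 0, 0, 20, 0.007, 0.0058, 0, 0, 20, 0.0089, 0.0071, 0, 0, 20, 0.0108, 0.0083, 0, 0, 20, 0.0127, 0.0094, 0, 0, 20, 0.0147, 0.0105, 0, 0, 20]
[0.002, 0.001, 0, 0, 20, 0.0041, 0.002, 0, 0, 20, 0.0062, 0.0028, 0, 0, 20, 0.0083, 0.0036, 0, 0, 20, 0.0105, 0.0044, 0, 0, 20, 0.0126, 0.005, 0, 0, 20, 0.0148, 0.0056, 0, 0, 20, 0.017, 0.0061, 0, 0, 20]
[0.0022, 0.0004, 0, 0, 20, 0.0045, 0.0008, 0, 0, 20, 0.0067, 0.001, 0, 0, 20, 0.009, 0.0012, 0, 0, 20, 0.0113, 0.0013, 0, 0, 20, 0.0135, 0.0013, 0, 0, 20, 0.0158, 0.0013, 0, 0, 20, 0.0181, 0.0011, 0, 0, 20]
[0.0023, -0.0002, 0, 0, 20, 0.0045, -0.0005, 0, 0, 20, 0.0067, -0.0009, 0, 0, 20, 0.009, -0.0013, 0, 0, 20, 0.0112, -0.0019, 0, 0, 20, 0.0134, -0.0025, 0, 0, 20, 0.0155, -0.0031, 0, 0, 20, 0.0177, -0.0039, 0, 0, 20]
```

Call:
move_arm --plan '[0.001,0.0014,0,0,20,0.002,0.0028,0,0,20,0.003,0.0041,0,0,20,0.0041,0.0054,0,0,20,0.0053,0.0067,0,0,20,0.0064,0.0079,0,0,20,0.0076,0.0092,0,0,20,0.0088,0.0103,0,0,20]'

```text
time: 44.5
tcp_pos: [0.4306, -0.2405, 0.2662]
tool_rot: [-0.001, 0.982, -0.189, 0.0]
force: [3.9, 5.4, 5.8]
gripper_width: 0.0251
```

```bash
python3 ws.py
```

```text
t 44.50 tcp [ 0.4306 -0.2405  0.2662] xyaw -21.80 F [3.9 5.4 5.8] T [ 1.18 -0.81 -0.07] w 0.0251 q [-0.6   0.2   1.73  0.    1.21  1.35]
r 0.0642 ang 204.9 Frad -5.8 Ftan -3.3
```

Call:
move_arm --plan '[0.0017,0.0015,0,0,20,0.0034,0.003,0,0,20,0.0052,0.0044,0,0,20,0.007,0.0058,0,0,20,0.0089,0.0071,0,0,20,0.0108,0.0083,0,0,20,0.0127,0.0094,0,0,20,0.0147,0.0105,0,0,20]'

```text
time: 45.5
tcp_pos: [0.4401, -0.2555, 0.2662]
tool_rot: [-0.001, 0.982, -0.189, -0.0]
force: [2.6, 6.9, 5.2]
gripper_width: 0.0254
```

```bash
python3 ws.py
```

```text
t 45.50 tcp [ 0.4401 -0.2555  0.2662] xyaw -21.80 F [2.6 6.9 5.2] T [ 1.41 -0.53  0.05] w 0.0254 q [-0.62  0.23  1.7   0.    1.22  1.33]
r 0.0643 ang 220.8 Frad -6.5 Ftan -3.6
```

Call:
move_arm --plan '[0.002,0.001,0,0,20,0.0041,0.002,0,0,20,0.0062,0.0028,0,0,20,0.0083,0.0036,0,0,20,0.0105,0.0044,0,0,20,0.0126,0.005,0,0,20,0.0148,0.0056,0,0,20,0.017,0.0061,0,0,20]'

```text
time: 46.5
tcp_pos: [0.4507, -0.2654, 0.2656]
tool_rot: [-0.003, 0.982, -0.189, -0.004]
force: [-16.1, 18.4, 15.0]
gripper_width: 0.0257
```

```bash
python3 ws.py
```

```text
t 46.50 tcp [ 0.4507 -0.2654  0.2656] xyaw -21.79 F [-16.1  18.4  15. ] T [ 3.71  2.72 -0.11] w 0.0257 q [-0.62  0.26  1.66  0.    1.24  1.33]
r 0.0643 ang 233.7 Frad -5.3 Ftan -23.8
```

Call:
move_arm --plan '[0.0008,0.0001,0,0,20,0.0016,0.0003,0,0,20,0.0025,0.0004,0,0,20,0.0025,0.0004,0,0,20,0.0025,0.0004,0,0,20,0.0025,0.0004,0,0,20,0.0025,0.0004,0,0,20,0.0025,0.0004,0,0,20]'

```text
time: 47.5
tcp_pos: [0.4525, -0.2662, 0.2655]
tool_rot: [-0.003, 0.982, -0.189, -0.005]
force: [-16.4, 21.1, 16.8]
gripper_width: 0.0256
```

```bash
python3 ws.py; echo; python3 - <<'E'
from circ import rows
# commanded angle now ~ 238.9; go to handle angle 233-90=143
rows(238.7,[-12*k for k in range(1,9)])
E
```

```text
t 47.50 tcp [ 0.4525 -0.2662  0.2655] xyaw -21.79 F [-16.4  21.1  16.8] T [ 4.05  2.92 -0.11] w 0.0256 q [-0.62  0.26  1.65  0.    1.24  1.33]
r 0.0640 ang 235.4 Frad -8.1 Ftan -25.5

[-0.0131, -0.0037, 0, 0, 20, -0.0251, -0.0099, 0, 0, 20, -0.0356, -0.0186, 0, 0, 20, -0.044, -0.0293, 0, 0, 20, -0.0501, -0.0414, 0, 0, 20, -0.0535, -0.0546, 0, 0, 20, -0.054, -0.0682, 0, 0, 20, -0.0518, -0.0816, 0, 0, 20]
```

Call:
move_arm --plan '[-0.0131,-0.0037,0,0,20,-0.0251,-0.0099,0,0,20,-0.0356,-0.0186,0,0,20,-0.044,-0.0293,0,0,20,-0.0501,-0.0414,0,0,20,-0.0535,-0.0546,0,0,20,-0.054,-0.0682,0,0,20,-0.052,-0.08,0,0,20]'

```text
time: 48.5
tcp_pos: [0.4381, -0.1771, 0.2663]
tool_rot: [0.002, 0.982, -0.189, 0.002]
force: [6.9, -9.4, -1.6]
gripper_width: 0.0256
```

```bash
python3 ws.py
```

```text
t 48.50 tcp [ 0.4381 -0.1771  0.2663] xyaw -21.79 F [ 6.9 -9.4 -1.6] T [-1.82 -1.19  0.08] w 0.0256 q [-0.48  0.16  1.78 -0.    1.2   1.47]
r 0.0624 ang 144.3 Frad -11.0 Ftan 3.6
```

Call:
move_arm --plan '[0,0,0,0,30,0,0,0,0,45,0,0,0,0,60,0,0,0,0,60,0,0,0,0,60,0,0,-0.03,0,60,0,0,-0.07,0,60,0,0,-0.11,0,60]'

```text
time: 49.5
tcp_pos: [0.4371, -0.1755, 0.377]
tool_rot: [-0.0, 0.982, -0.189, -0.0]
force: [0.4, -0.5, -0.3]
gripper_width: 0.0557
```

Call:
move_arm --plan '[-0.04,0,0,0,60,-0.08,0,0,0,60,-0.12,0,0,0,60,-0.12,0,0,0,60,-0.12,0,0,0,60,-0.12,0,0,0,60,-0.12,0,0,0,60,-0.12,0,0,0,60]'

```text
time: 50.5
tcp_pos: [0.3261, -0.1311, 0.3756]
tool_rot: [-0.0, 0.982, -0.189, -0.0]
force: [0.6, 0.3, 0.0]
gripper_width: 0.0558
```

```bash
python3 - <<'E'
from h import *
from pl import st
import cv2
st()
for n in("top","side"): cv2.imwrite(f"pics/{n}9.png",bot.read_camera(n)[:,:,::-1])
t=cv2.imread("pics/top9.png");s=cv2.imread("pics/side9.png")
cv2.imwrite("pics/t9.png",cv2.resize(t[190:310,205:445],None,fx=3.3,fy=3.3))
cv2.imwrite("pics/s9.png",cv2.resize(s[130:320,240:420],None,fx=3,fy=3))
E
```

```text
t 50.50 tcp [ 0.3261 -0.1311  0.3756] xyaw -21.78 F [0.6 0.3 0. ] T [ 0.03 -0.01  0.02] w 0.0558 q [-0.52 -0.17  1.84 -0.    1.47  1.44]
```

View pics/t9.png

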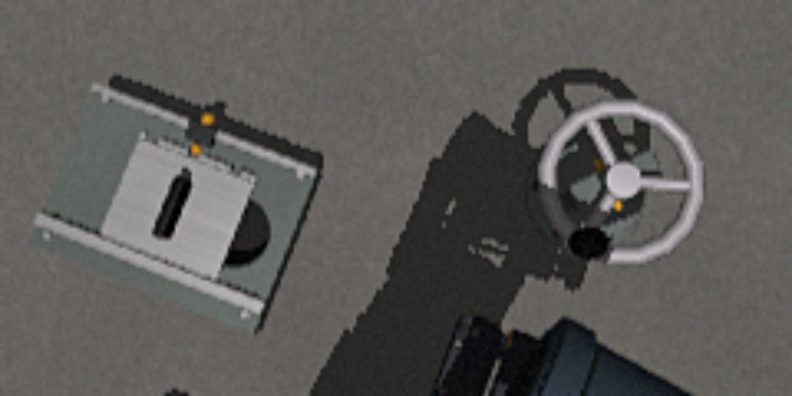

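View pics/s9.png

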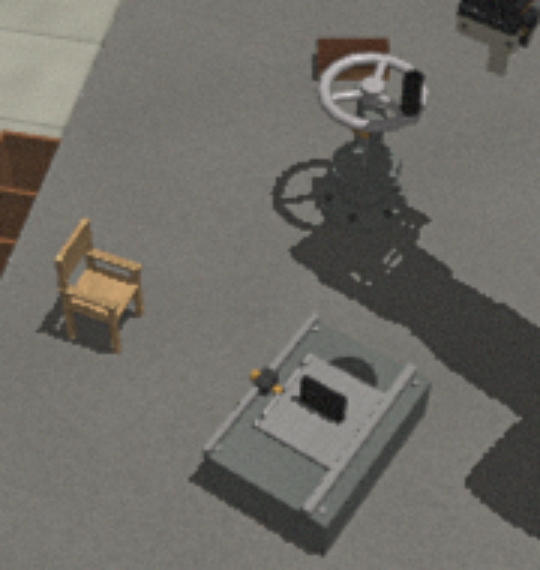

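```bash
python3 - <<'E'
from h import *
p=ray("top",383.1,262.6,.287);v=p[:2]-[.4888,-.2135];print(p,np.linalg.norm(v),np.degrees(np.arctan2(v[1],v[0])))
p=ray("side",240+411/3-.2,130+92/3-.2,.257);v=p[:2]-[.4888,-.2135];print(p,np.linalg.norm(v),np.degrees(np.arctan2(v[1],v[0])))
E
```

```text
[ 0.4366507  -0.17133574  0.287     ] 0.06706246365200551 141.04342665462286
[ 0.43639448 -0.17744421  0.257     ] 0.06361099668758109 145.47144064696255
```

```bash
python3 -c "
from cell import bot
print(bot.finish_job(), bot.read_state()['force'])"
```

```text
the job is handed in; nothing more can be done
the job is handed in; nothing more can be done
```

The shutter is in its middle stop, the valve is backed off about a quarter turn from its open stop, and the job is handed in at about 51 s. `finish_job` gives no verdict, so the checks below are mine.

- **Shutter:** The first try left the plate at about 40 mm, because gripping the tab had pushed it a few mm back. I gripped it again and moved it 5 mm further. Both cameras then measured 45.0 and 45.1 mm of travel.
- **Valve:** I cranked it anticlockwise about 2.4 turns, until the tangential force rose from about 3 N to 24–25 N. A further push only slipped in the grip. That puts the stop at a handle angle of about 232°, give or take 3°.
- **Back-off:** The handle now sits at 141° in the top view and 145° in the side view. That is about 87–91° back from the stop.
- **Indicator disc:** I could not read its height well enough in the pictures to use as a check.
- **Release and loose items:** The gripper was clear of everything, with force near zero. I checked the chair, offcut and sanding block only by eye, and not all in the last pictures. None looked moved, and the arm never went down near them.

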